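# Back off the hold-down's knurled wheel and swing the bar off the board

### The job

Free the board in the jig by touch alone, without picking anything up: with a fingertip against its rim, roll the big knurled wheel of the hold-down two full turns anticlockwise (seen from above; to within about a quarter turn), and only then push the bar's upright tab to the left with a fingertip until the bar has swung a quarter turn, clear of the board. Leave the board where it lies, do not turn the small thumbscrew on the fence, do not disturb the tools around, and finish clear of everything.

Things in the scene. Friction and masses are not known exactly. Their poses are not given: they have to be found in the camera images.
- jig: plywood jig fixed to the bench: plate 310 x 270 x 12 thick, with a fence 18 thick, 62 high along its far edge (251 mm ahead of the origin). Origin: on the bench surface, exactly under the axis of the wheel; x axis points from the wheel towards the fence, y to the left, z up.
- wheel_axis (a point): on the upright axis of the big wheel, 70 mm above the bench, half-way up the rim when tight. Wheel: solid bright metal disc, 24 upright ridges on the rim, diameter 102 over the ridges and 96 between, 20 thick (60 to 80 mm above the bench), too wide to grip. It rises 3 mm a turn when loosened. Stud and hub end 96 mm above the bench. Nothing else stands at rim height within 130 mm but the bar's tab.
- wheel (a joint): turn of the wheel in rad, growing anticlockwise seen from above, which loosens it; about 0 (up to 0.4 either way) when tight, 6.28 a turn, stops at 19.5. It turns against a dry friction of about 0.08 N m (1.6 N at the rim) and stays where it is left.
- wheel_mark (a point): middle of the dark radial mark, 24 x 9, let into the wheel's upper face 33 mm from the axis; it turns with the wheel, so it comes round once a turn.
- bar (a joint): swing of the hold-down bar in rad about the wheel's axis, growing anticlockwise seen from above (to the left). At 0 it points along the jig's x axis, over the board; it starts at 0 to 0.25 and stops at 1.6. Friction about 0.25 N m (1.7 N at the tab); it stays where it is left. Turning the wheel does not turn it, and it swings however tight the wheel is.
- bar_tab (a point): centre of the upright flat tab on the bar's outer end, 147 mm from the wheel's axis, 62 mm above the bench. Tab: 30 long (along the bar), 8 thick, 44 to 81 mm above the bench. The steel bar under it is 28 wide, 32 to 44 mm above the bench, runs under the wheel and ends 165 mm from its axis.
- board: loose pine board, 155 (jig x) x 250 (jig y) x 18 thick, lying flat on the jig plate under the bar. Origin: centre of its underside (12 mm above the bench). Its near edge is 83 mm or more from the wheel's axis.
- thumbscrew (a joint): turn in rad of the small knurled thumbscrew (diameter 24, top 82 mm above the bench) on top of the fence's left end; not to be turned.
- tape: bystander: square grey tape measure, 50 x 50 x 30, lying on the right end of the board (mm). Origin: underside.
- pencil: bystander: flat wooden pencil, 12 x 75 x 8, lying on the far left part of the board (mm). Origin: underside.
- glue: bystander: white glue bottle, diameter 38, 95 tall, standing on the bench to the right of the jig (mm). Origin: underside.
- driver: bystander: screwdriver about 190 long lying on the bench, right (mm). Origin: underside.
- square: bystander: try square, dark wood stock 110 long, steel blade 150 long, lying on the bench, right (mm). Origin: underside.
- clamp: bystander: bar clamp, 300 long, 85 wide, 24 high, lying on the bench, left (mm). Origin: underside.
- jar: bystander: round glass jar with steel cap, diameter 64, 75 tall, on the bench, left (mm). Origin: underside.

How it is judged:
By the outcome, as a careful person would: the job done as asked, in the order asked, and still so for the second after the job is handed in, with the robot touching nothing.
It also fails if it takes over 72 s, if anything falls off the work surface, if the arm or the gripper's body presses on something with over 40 N, if the wrist force passes 120 N, or if a joint passes its speed limit or range.

### The arm

A 6-joint arm with a two-finger parallel gripper is mounted at the origin on the work surface. World frame = base frame: x ahead of the robot, y to its left, z up, the work surface at z = 0. Lengths are in m, angles in rad, forces in N, time in s.
With the tool pointing down it reaches from about 0.25 to 0.85 m from the base axis. Payload 12.5 kg.
Tool frame: the origin (TCP) lies midway between the tips of the shut fingers; the grasp point (between the pads) lies 19 mm behind it; z points along the fingers, y is the direction in which the jaws open and shut (so a half turn about z gives the same grasp; the last joint's range is limited). The gripper opens to 93 mm and grips with 3 to 60 N. Pads are 15 mm wide; open, the fingers measure 128 mm over their backs; the gripper's body (75 mm by 188 mm) begins 65 mm behind the grasp point.
Start: joints at [-1.26, 0.351, 1.652, -0, 1.139, -0.085], TCP at [0.212, -0.507, 0.219] pointing down, gripper open.
Joint ranges: [-2.75, 2.75], [-0.79, 2.1], [0.01, 2.65], [-1.57, 4.71], [0.07, 3.14], [-2.87, 2.87]. Speed limits (rad/s): [2.22, 2.22, 2.79, 3.14, 3.14, 3.14].

### API

Orientations are given as a unit quaternion [x, y, z, w].
In Python, from plant import state, capture, sign_off, recognise, silhouettes gives the robot as it stands.
- The arm moves only by the tool play_rows, never from a script. Its argument "steps" is a list of rows, each an object with "turn": the turn, a rotation vector about the tool's x, y, z in units of 5 degrees (1.0 is 5 degrees), a list of three; "travel": the shift along the tool's x, y, z in units of 25 mm (1.0 is 25 mm), a list of three; "gripper": the closure, from 0 (fully open) to 1 (shut). A call has 1 to 8 rows; each row shifts and turns the pose as measured when the row begins, along the tool's axes as they then stand; what a row does not reach is not made up. A row lasts 1/10 s, in which the tool goes at most 50 mm and 8.59 degrees, less where a joint would pass 70% of its speed; a pose out of reach is approached as far as the arm can. A call is refused whole if a number of a shift passes 1 or a number of a turn 1, either way. A call with a gripper value outside its range is refused whole. The fingers move at their own pace and stop on an object; the grip force is fixed at half the most. Time passes only in rows, so rows that do not move let the fingers close. It gives the time, the measured TCP pose, the force and the opening at its end, in the units of the state.
- state(): the state, without advancing time (a new reading comes with each control period).
- capture(name): name is "side" or "top"; returns a dict with "frame" (384x512x3 uint8, red, green, blue), "z_map" (384x512 float32, m along the optical axis (not along the pixel's ray), 0 where there is no reading), "fovy" (degrees; the focal length in pixels is half the picture's height over the tangent of half this angle, whatever the lens; pixels are square), "cx", "cy" (the principal point, pixels), "rvec" (rotation vector, rad) and "tvec" (3), from world to camera coordinates, as OpenCV has them. Camera axes: x right, y down, z forward; pixel columns grow to the right and rows downward; lengths in m; the calibration is good to about 2 mm. A picture is of the moment at which its call begins.
- sign_off(): hands the job in, once; it reports no verdict.
Trained networks look in a picture, given as the dict that the camera call returned (one of the last four; its "shot" number tells which), for a name from the list of things; names that differ only in an ending like _2 or _b are one class to them, and where a whole thing is asked for, a point or a joint stands for the part that bears it (a point fixed in the world has none). Each returns a list of dicts, best first, with "confidence" (0 to 1); they miss things now and then, are a little off and sometimes report something else, mostly with a low value. They report only what shows in the picture. A call takes as long as a camera call.
- recognise(target, picture): "point" ([x, y, z] in m, in world coordinates, good to about 4 mm: the middle of the surface that is visible of it).
- silhouettes(target, picture): "pixels" (384x512 bool, what is visible of it).
The state is a dict: "time_s": time; "joint_positions": joint angles; "qd": joint speeds; "effort": joint torques, N m; "tool_pos": TCP position; "tool_rot": TCP orientation; "wrist_force": force on the tool from outside, world axes, zero at the start; "ft_torque": the same for the moment, N m; "width": finger opening in m.
Only numpy, scipy, OpenCV 4.12 (cv2) and the standard library are available. Lean on these libraries where they do the work, as an engineer would, in place of code of your own. Each camera call takes 0.05 s, during which the arm holds its last target.

## Working session

There is one attempt and no reset: what is moved stays moved. The work goes in short steps, Python scripts to look and compute and a tool call to move; the robot and the scene stay as the last step left them, time stands still between calls to the robot, and variables do not carry over. Pictures are saved under pics/ and viewed, and the job is handed in when it is done.

Besides the shell and the picture viewer there is one more tool, called after "Emit:" by a JSON object that holds its "name" and its "arguments". play_rows: Moves the arm, as the interface text tells. Its arguments: {"type":"object","properties":{"steps":{"type":"array","items":{"type":"object","properties":{"turn":{"type":"array","items":{"type":"number"}},"travel":{"type":"array","items":{"type":"number"}},"gripper":{"type":"number"}}}}},"required":["steps"]}

```bash
mkdir -p pics; ls; cat > h.py <<'E'
import numpy as np, cv2
from plant import state, capture, sign_off, recognise, silhouettes
def cal(p):
    f=p["frame"].shape[0]/2/np.tan(np.radians(p["fovy"])/2)
    R=cv2.Rodrigues(np.array(p["rvec"],float))[0]; t=np.array(p["tvec"],float).ravel()
    return f,R,t
def unproj(p,u,v,z=None):
    f,R,t=cal(p)
    d=np.asarray(z if z is not None else p["z_map"][v,u])
    c=np.stack([(np.asarray(u)-p["cx"])/f*d,(np.asarray(v)-p["cy"])/f*d,d],-1)
    return (c-t)@R
def onplane(p,u,v,h):
    f,R,t=cal(p); o=-R.T@t
    r=np.array([(u-p["cx"])/f,(v-p["cy"])/f,1.])@R
    return o+r*(h-o[2])/r[2]
def save(p,n,s=1.5):
    cv2.imwrite("pics/"+n,cv2.resize(p["frame"][:,:,::-1],None,fx=s,fy=s))
E
python3 - <<'E'
from h import *
print(state())
P={}
for n in("top","side"):
    p=capture(n);save(p,n+"0.png");P[n]=p
    f,R,t=cal(p);print(n,f,-R.T@t)
for n,p in P.items():
    for k in["jig","wheel_axis","wheel","wheel_mark","bar","bar_tab","board","thumbscrew","tape","pencil","glue"]:
        try:
            r=recognise(k,p);print(n,k,[(np.round(q["point"],3),round(q["confidence"],2)) for q in r[:2]])
        except Exception as e: print(k,e)
E
```

```text
pics
{'time_s': 0.0, 'joint_positions': array([-1.25959710e+00,  3.51247736e-01,  1.65246004e+00,  2.02667835e-05,
        1.13914922e+00, -8.46043454e-02]), 'qd': array([-0.00020979,  0.00068137,  0.00064925,  0.00083133,  0.00079041,
       -0.00051453]), 'effort': array([-3.47350679e-04, -4.97325361e+01, -2.85256165e+01,  6.99320482e-02,
        2.56769301e-02, -7.13048053e-05]), 'tool_pos': array([ 0.21196267, -0.50710686,  0.21808149]), 'tool_rot': array([ 9.80481909e-01,  1.96608306e-01, -6.23276781e-05, -6.29155702e-04]), 'wrist_force': array([ 0.51095946,  0.43926287, -0.67927902]), 'ft_torque': array([-0.02070198, -0.02061597, -0.00384847]), 'width': 0.0930406124160933}
top 448.7919618185569 [ 0.37769868 -0.01460905  1.46256756]
side 366.5258292451986 [0.06743117 0.79644265 0.79850628]
top jig [(array([0.562, 0.069, 0.011]), 0.85)]
top wheel_axis [(array([0.564, 0.068, 0.011]), 0.71)]
top wheel [(array([0.525, 0.071, 0.082]), 0.87), (array([0.362, 0.377, 0.076]), 0.28)]
top wheel_mark [(array([0.522, 0.073, 0.082]), 0.59)]
top bar [(array([0.635, 0.063, 0.045]), 0.81)]
top b
[... 359 characters left out ...]
.655, 0.073, 0.044]), 0.36)]
side wheel_axis [(array([0.56 , 0.106, 0.012]), 0.92)]
side wheel [(array([0.517, 0.088, 0.081]), 0.74)]
side wheel_mark [(array([0.519, 0.081, 0.083]), 0.86), (array([0.359, 0.405, 0.065]), 0.24)]
side bar [(array([0.655, 0.07 , 0.044]), 0.81)]
side bar_tab [(array([0.652, 0.071, 0.042]), 0.82), (array([0.355, 0.404, 0.065]), 0.69)]
side board [(array([0.679, 0.09 , 0.027]), 0.9)]
side thumbscrew [(array([0.568, 0.478, 0.018]), 0.67), (array([0.561, 0.102, 0.015]), 0.6)]
side tape [(array([ 0.698, -0.034,  0.056]), 0.79)]
side pencil [(array([ 0.473, -0.122,  0.042]), 0.6), (array([0.731, 0.108, 0.038]), 0.55)]
side glue [(array([ 0.472, -0.124,  0.044]), 0.77)]
```

View pics/top0.png

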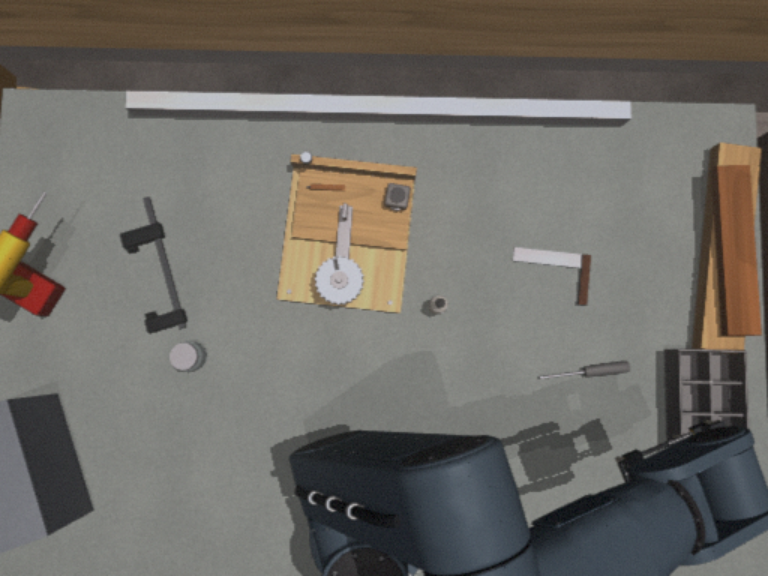

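View pics/side0.png

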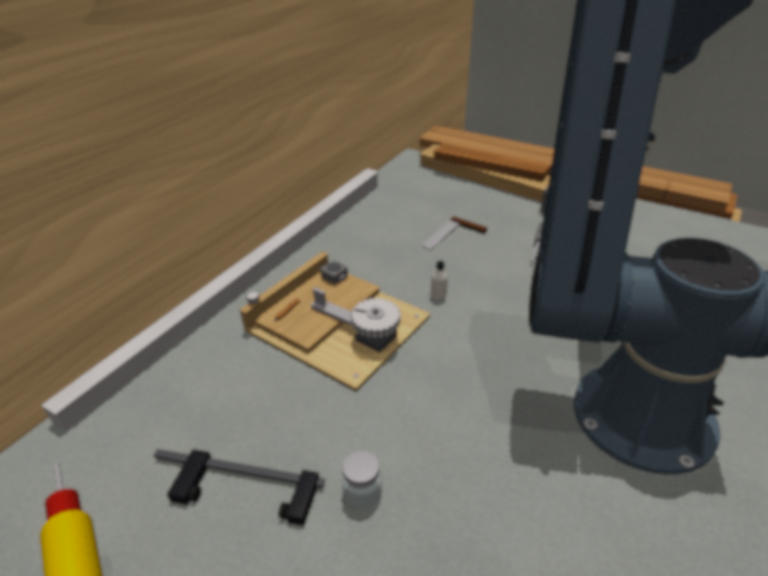

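The top view shows the wheel at (340,281) and the tab at (345,210), scaled by 1.5. The jig is rotated slightly clockwise, and the space around the rim is clear. Next I measure the wheel axis, mark, tab and jig yaw.

```bash
cat >> h.py <<'E'
def wheelfit(p):
    s=silhouettes("wheel",p)[0]; m=s["pixels"]
    v,u=np.nonzero(m&(p["z_map"]>0)); X=unproj(p,u,v)
    return s["confidence"],X,u,v
def mark(p,axis,h=0.08):
    """dark pixels on wheel's upper face between r 18 and 46"""
    f,R,t=cal(p)
    g=cv2.cvtColor(p["frame"],cv2.COLOR_RGB2GRAY).astype(float)
    a=np.arange(0,360,3); out=[]
    for A in np.radians(a):
        vals=[]
        for r in np.linspace(.025,.042,9):
            w=np.array([axis[0]+r*np.cos(A),axis[1]+r*np.sin(A),h]); c=R@w+t
            vals.append(cv2.getRectSubPix(g.astype(np.float32),(1,1),(float(f*c[0]/c[2]+p["cx"]),float(f*c[1]/c[2]+p["cy"])))[0,0])
        out.append(np.mean(vals))
    out=np.array(out); w=np.clip(np.median(out)-out-15,0,None)
    z=(w*np.exp(1j*np.radians(a))).sum()
    return np.degrees(np.angle(z)),abs(z)/max(w.sum(),1e-9),out
E
python3 - <<'E'
from h import *
P={}
for n in("top","side"):
    p=capture(n);P[n]=p
    c,X,u,v=wheelfit(p)
    top=(abs(X[:,2]-np.percentile(X[:,2],60))<.006)
    Y=X[top]; (cc,r)=cv2.minEnclosingCircle(Y[:,:2].astype(np.float32))
    print(n,"wheel",c,len(X),np.percentile(X[:,2],[5,50,95]).round(3),"circle",np.round(cc,4),round(r,4),"mean",Y.mean(0).round(4), Y.min(0).round(3),Y.max(0).round(3))
    for k in("bar","bar_tab","tape","pencil","jig","wheel_mark"):
        r=silhouettes(k,p)
        if not r: print(k,None);continue
        m=r[0]["pixels"]; v,u=np.nonzero(m&(p["z_map"]>0)); X=unproj(p,u,v)
        print(n,k,round(r[0]["confidence"],2),len(X),"mean",X.mean(0).round(4),X.min(0).round(3),X.max(0).round(3))
        if k in("bar","bar_tab"):
            h=X[X[:,2]>.055]; h=h
            if len(h):print("   high",len(h),h.mean(0).round(4),h.min(0).round(3),h.max(0).round(3))
        if k=="jig" : 
            q=cv2.minAreaRect(X[X[:,2]<.03][:,:2].astype(np.float32)); print("   rect",q)
    f=p["frame"];
np.savez("p.npz",**{n+k:np.array(P[n][k]) for n in P for k in P[n]})
p=P["top"];cv2.imwrite("pics/topz.png",cv2.resize(p["frame"][90:220,170:300,::-1],None,fx=4.6,fy=4.6,interpolation=cv2.INTER_CUBIC))
p=P["side"];cv2.imwrite("pics/sidez.png",cv2.resize(p["frame"][160:265,155:295,::-1],None,fx=5,fy=5,interpolation=cv2.INTER_CUBIC))
E
```

```text
top wheel 0.75 732 [0.075 0.08  0.085] circle [0.526  0.0735] 0.049 mean [0.5252 0.0744 0.0804] [0.478 0.026 0.075] [0.574 0.12  0.087]
top bar 0.75 308 mean [0.6348 0.0686 0.0463] [0.575 0.054 0.021] [0.692 0.086 0.084]
   high 31 [0.665  0.0672 0.0759] [0.575 0.062 0.057] [0.686 0.074 0.084]
top bar_tab 0.64 301 mean [0.6356 0.0686 0.047 ] [0.578 0.054 0.034] [0.692 0.084 0.084]
   high 32 [0.6691 0.0673 0.0761] [0.578 0.063 0.057] [0.686 0.074 0.084]
top tape 0.55 297 mean [ 0.7117 -0.0432  0.0539] [ 0.684 -0.072  0.022] [ 0.75  -0.016  0.07 ]
top pencil 0.52 98 mean [0.7328 0.108  0.0368] [0.726 0.072 0.021] [0.745 0.147 0.044]
top jig 0.86 4624 mean [0.5911 0.0747 0.0325] [ 0.466 -0.079 -0.007] [0.808 0.214 0.101]
   rect ((0.6408838033676147, 0.06730052083730698), (0.274583637714386, 0.3301635980606079), 85.31651306152344)
top wheel_mark 0.66 818 mean [0.5257 0.0747 0.0774] [0.478 0.024 0.007] [0.581 0.133 0.101]
side wheel 0.67 612 [0.066 0.08  0.083] circle [0.527  0.0744] 0.0505 mean [0.5242 0.0792 0.08  ] [0.479 0.028 0.074] [0.575 0.124 0.086]
side bar 0.67 291 mean [0.6468 0.0717 0.0485] [0.583 0.037 0.029] [0.704 0.085 0.083]
   high 63 [0.6726 0.0683 0.0708] [0.658 0.062 0.057] [0.692 0.073 0.083]
side bar_tab 0.6 297 mean [0.6465 0.0712 0.0477] [0.583 0.03  0.01 ] [0.723 0.085 0.083]
   high 61 [0.6724 0.0684 0.0705] [0.658 0.062 0.057] [0.689 0.073 0.083]
side tape 0.51 201 mean [ 0.7053 -0.0361  0.054 ] [ 0.684 -0.069  0.033] [ 0.737 -0.016  0.065]
side pencil 0.48 76 mean [0.7318 0.1123 0.036 ] [0.726 0.077 0.027] [0.741 0.147 0.04 ]
side jig 0.84 4183 mean [0.6016 0.0987 0.0331] [ 0.465 -0.086 -0.004] [0.859 0.211 0.098]
   rect ((0.6657599806785583, 0.054531656205654144), (0.2867586612701416, 0.38392260670661926), 85.01805877685547)
side wheel_mark 0.98 640 mean [0.5228 0.0806 0.0787] [ 0.477 -0.052  0.009] [0.576 0.124 0.098]
```

View pics/topz.png

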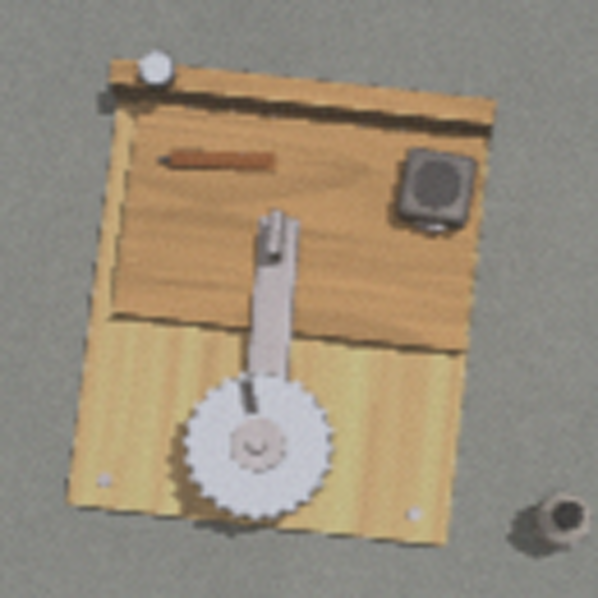

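View pics/sidez.png

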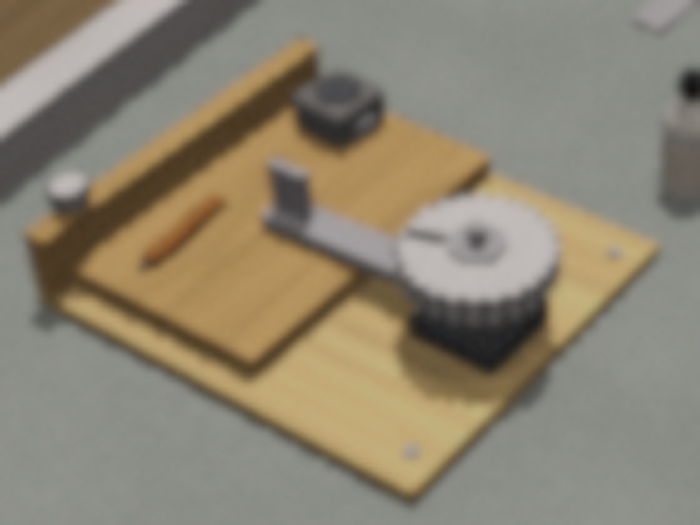

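The numbers agree. The axis is at about (0.526, 0.074), the wheel top at 80 mm, and the tab at (0.672, 0.068), which puts it 146 mm from the axis. First I shut the fingers and square the tool to the world axes.

Emit:
{"name": "play_rows", "arguments": {"steps": [{"turn":[0,0,1],"travel":[0,0,0],"gripper":1},{"turn":[0,0,1],"travel":[0,0,0],"gripper":1},{"turn":[0,0,1],"travel":[0,0,0],"gripper":1},{"turn":[0,0,1],"travel":[0,0,0],"gripper":1},{"turn":[0,0,0.54],"travel":[0,0,0],"gripper":1},{"turn":[0,0,0],"travel":[0,0,0],"gripper":1}]}}

```text
time_s: 2.6
tool_pos: [0.2121, -0.5075, 0.2186]
tool_rot: [1.0, -0.008, -0.0, -0.0]
wrist_force: [-0.0, 0.2, -0.7]
width: 0.0494
```

```bash
cat >> h.py <<'E'
def st():
    s=state(); q=s["tool_rot"]; from scipy.spatial.transform import Rotation as Ro
    M=Ro.from_quat(q).as_matrix()
    print("t",round(s["time_s"],2),"pos",np.round(s["tool_pos"],4),"yaw",round(np.degrees(np.arctan2(M[1,0],M[0,0])),2),"zt",M[:,2].round(3),"F",np.round(s["wrist_force"],1),"w",round(s["width"],4),"j",np.round(s["joint_positions"],2))
    return s
E
python3 - <<'E'
from h import *
s=st()
d=np.load("p.npz")
for n in("top","side"):
    p={k:d[n+k] for k in("frame","z_map","fovy","cx","cy","rvec","tvec")}
    a=mark(p,(.526,.074));print(n,a[0],a[1])
E
```

```text
t 2.6 pos [ 0.2121 -0.5075  0.2186] yaw -0.92 zt [-0.  0. -1.] F [-0.   0.2 -0.7] w 0.0494 j [-1.26  0.35  1.65 -0.    1.14  0.33]
top 12.54616581933864 0.9966911960330939
side 8.51017411712185 0.9950722176467789
```

Emit:
{"name": "play_rows", "arguments": {"steps": [{"turn":[0,0,0],"travel":[0.64,-1,0],"gripper":1},{"turn":[0,0,0],"travel":[0.64,-1,0],"gripper":1},{"turn":[0,0,0],"travel":[0.64,-1,0],"gripper":1},{"turn":[0,0,0],"travel":[0.64,-1,0],"gripper":1},{"turn":[0,0,0],"travel":[0.64,-1,0],"gripper":1},{"turn":[0,0,0],"travel":[0.64,-1,0],"gripper":1},{"turn":[0,0,0],"travel":[0.64,-1,0],"gripper":1},{"turn":[0,0,0],"travel":[0.64,-1,0],"gripper":1}]}}

```text
time_s: 3.4
tool_pos: [0.345, -0.3041, 0.2185]
tool_rot: [1.0, -0.004, 0.0, 0.001]
wrist_force: [1.3, -0.5, 0.6]
width: 0.0004
```

Emit:
{"name": "play_rows", "arguments": {"steps": [{"turn":[0,0,0],"travel":[0.64,-1,0],"gripper":1},{"turn":[0,0,0],"travel":[0.64,-1,0],"gripper":1},{"turn":[0,0,0],"travel":[0.64,-1,0],"gripper":1},{"turn":[0,0,0],"travel":[0.64,-1,0],"gripper":1},{"turn":[0,0,0],"travel":[0.64,-1,0],"gripper":1},{"turn":[0,0,0],"travel":[0.64,-1,0],"gripper":1},{"turn":[0,0,0],"travel":[0.64,-1,0],"gripper":1},{"turn":[0,0,0],"travel":[0.64,-1,0],"gripper":1}]}}

```text
time_s: 4.2
tool_pos: [0.4779, -0.0953, 0.2195]
tool_rot: [1.0, 0.003, 0.002, 0.002]
wrist_force: [-0.5, -0.8, 0.3]
width: 0.0004
```

Emit:
{"name": "play_rows", "arguments": {"steps": [{"turn":[0,0,0],"travel":[0.5,-0.82,0],"gripper":1},{"turn":[0,0,0],"travel":[0.5,-0.82,0],"gripper":1},{"turn":[0,0,0],"travel":[0.5,-0.82,0],"gripper":1},{"turn":[0,0,0],"travel":[0.4,-0.75,0],"gripper":1},{"turn":[0,0,0],"travel":[0,0,0],"gripper":1}]}}

```text
time_s: 4.7
tool_pos: [0.5275, -0.0082, 0.2195]
tool_rot: [1.0, 0.01, 0.002, 0.001]
wrist_force: [-0.6, -0.4, 0.1]
width: 0.0008
```

```bash
python3 - <<'E'
from h import *
st()
p=capture("side");save(p,"side1.png")
E
```

```text
t 4.7 pos [ 0.5275 -0.0082  0.2195] yaw 1.1 zt [ 0.004 -0.003 -1.   ] F [-0.6 -0.4  0.1] w 0.0008 j [-0.1   0.31  1.71 -0.    1.12  1.45]
```

View pics/side1.png

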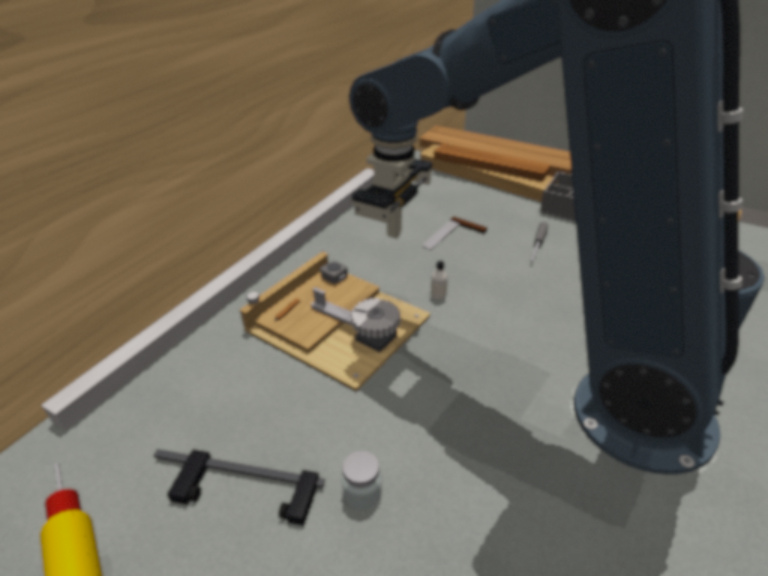

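The shut fingers sit clear on the wheel's right side. Going down beside the rim.

Emit:
{"name": "play_rows", "arguments": {"steps": [{"turn":[0,0,0.2],"travel":[0,0.3,0.8],"gripper":1},{"turn":[0,0,0],"travel":[0,0,1],"gripper":1},{"turn":[0,0,0],"travel":[0,0,1],"gripper":1},{"turn":[0,0,0],"travel":[0,0,1],"gripper":1},{"turn":[0,0,0],"travel":[0,0,1],"gripper":1},{"turn":[0,0,0],"travel":[0,0,1],"gripper":1},{"turn":[0,0,0],"travel":[0,0,0.8],"gripper":1},{"turn":[0,0,0],"travel":[0,0,0],"gripper":1}]}}

```text
time_s: 5.55
tool_pos: [0.5256, -0.025, 0.0505]
tool_rot: [1.0, 0.002, 0.003, 0.002]
wrist_force: [-0.2, 0.3, 0.0]
width: 0.0006
```

```bash
python3 - <<'E'
from h import *
st()
p=capture("side");cv2.imwrite("pics/s2.png",cv2.resize(p["frame"][130:265,155:315,::-1],None,fx=4.4,fy=4.4,interpolation=cv2.INTER_CUBIC))
E
```

```text
t 5.55 pos [ 0.5256 -0.025   0.0505] yaw 0.22 zt [ 0.006 -0.005 -1.   ] F [-0.2  0.3  0. ] w 0.0006 j [-0.13  0.55  1.84 -0.01  0.75  1.44]
```

View pics/s2.png

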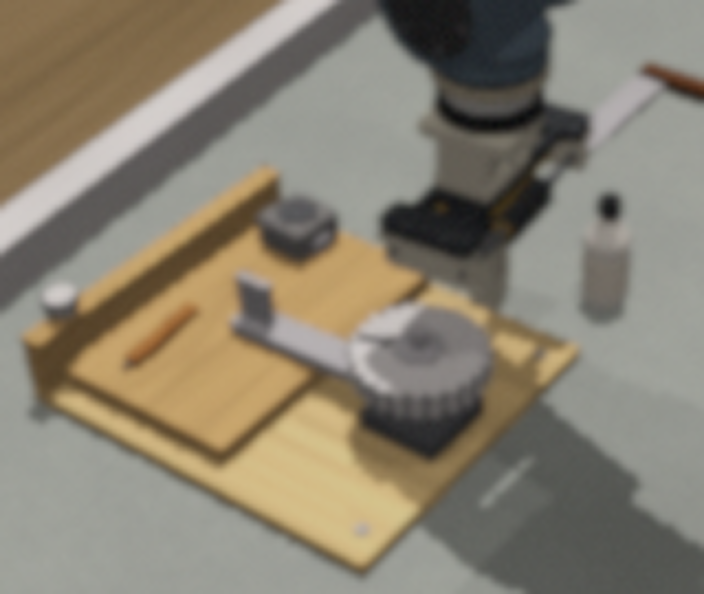

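Emit:
{"name": "play_rows", "arguments": {"steps": [{"turn":[0,0,0],"travel":[0,-0.8,0],"gripper":1},{"turn":[0,0,0],"travel":[0,-0.12,0],"gripper":1},{"turn":[0,0,0],"travel":[0,-0.12,0],"gripper":1}]}}

```text
time_s: 5.9
tool_pos: [0.5276, -0.0005, 0.055]
tool_rot: [1.0, 0.002, 0.006, 0.003]
wrist_force: [-0.0, -0.7, 0.1]
width: 0.0007
```

Emit:
{"name": "play_rows", "arguments": {"steps": [{"turn":[0,0,0],"travel":[0,-0.12,0],"gripper":1},{"turn":[0,0,0],"travel":[0,-0.12,0],"gripper":1}]}}

```text
time_s: 6.1
tool_pos: [0.5283, 0.005, 0.0564]
tool_rot: [1.0, 0.002, 0.007, 0.003]
wrist_force: [0.2, -0.1, -0.7]
width: 0.0004
```

Emit:
{"name": "play_rows", "arguments": {"steps": [{"turn":[0.07,-0.16,0],"travel":[0,-0.1,0.15],"gripper":1},{"turn":[0,0,0],"travel":[0,-0.1,0.05],"gripper":1}]}}

```text
time_s: 6.3
tool_pos: [0.5304, 0.0068, 0.0537]
tool_rot: [1.0, 0.003, 0.002, 0.003]
wrist_force: [-1.4, -23.7, 13.6]
width: 0.0006
```

```bash
python3 - <<'E'
from h import *
st()
E
```

```text
t 6.3 pos [0.5304 0.0068 0.0537] yaw 0.31 zt [ 0.004 -0.005 -1.   ] F [ -1.4 -23.7  13.6] w 0.0006 j [-0.07  0.55  1.83 -0.01  0.76  1.5 ]
```

Contact is confirmed at y≈0.0068, so the axis and tip sizes agree. Next I plan the rolling path round the rim, which is the outline of the wheel plus the fixed-yaw fingertip.

```bash
cat > plan.py <<'E'
from h import *
from scipy.spatial.transform import Rotation as Ro
import sys
C=np.array([.526,.074]); hx,hy=.0075,.0172; RW=.0505
# offset curve as a polyline by arclength, ccw, starting at right side (-90deg)
def curve(R):
    pts=[]
    for q,(sx,sy) in enumerate([(1,-1),(1,1),(-1,1),(-1,-1)]):
        th=np.radians(-90+90*q+np.linspace(0,90,91))
        pts.append(C+R*np.c_[np.cos(th),np.sin(th)]+[sx*hx,sy*hy])
    pts=np.vstack(pts+[pts[0][:1]])
    s=np.r_[0,np.cumsum(np.linalg.norm(np.diff(pts,axis=0),axis=1))]
    return s,pts
def plan(step,press,n=8,zt=.053,zextra=0):
    s=st(); M=Ro.from_quat(s["tool_rot"]).as_matrix()
    S,P=curve(RW); Li=S[-1]; pos=np.array(s["tool_pos"][:2])
    ss=np.linspace(0,Li,2000); pp=np.c_[np.interp(ss,S,P[:,0]),np.interp(ss,S,P[:,1])]
    i=np.argmin(np.linalg.norm(pp-pos,axis=1)); s0=ss[i]
    print("off path mm",1000*np.linalg.norm(pp[i]-pos),"s",s0.round(4),"of",Li.round(3),"polar",np.degrees(np.arctan2(*(pos-C)[::-1])).round(1), "dist",np.linalg.norm(pos-C).round(4))
    # fix tilt/yaw
    E=Ro.from_matrix(M.T@np.diag([1,-1,-1.])).as_rotvec(degrees=True)/5
    print("turn fix units",E.round(2))
    f=lambda x:np.array([np.interp(x%Li,S,P[:,0]),np.interp(x%Li,S,P[:,1])])
    def nrm(x):
        t=f(x+.001)-f(x-.001); t/=np.linalg.norm(t); return np.array([-t[1],t[0]])
    cur=pos
    for k in range(n):
        a=s0+step*(k+1); d=f(a)+nrm(a)*press-(cur if k==0 else f(a-step))
        w=np.array([d[0],d[1],(zt-s["tool_pos"][2])/3 if k<3 else 0])
        w[2]+=zextra
        u=np.diag([1,-1,-1])@w/.025
        print(k,u.round(2))
if __name__=="__main__": plan(float(sys.argv[1]),float(sys.argv[2]))
E
python3 plan.py .012 .001
```

```text
t 6.3 pos [0.5304 0.0068 0.0537] yaw 0.31 zt [ 0.004 -0.005 -1.   ] F [ -1.4 -23.7  13.6] w 0.0006 j [-0.07  0.55  1.83 -0.01  0.76  1.5 ]
off path mm 0.5182373621526115 s 0.413 of 0.416 polar -86.2 dist 0.0673
turn fix units [ 0.06 -0.05  0.06]
0 [ 0.47 -0.05  0.01]
1 [ 0.44 -0.18  0.01]
2 [ 0.39 -0.27  0.01]
3 [ 0.31 -0.36  0.  ]
4 [ 0.22 -0.42  0.  ]
5 [ 0.11 -0.46  0.  ]
6 [ 0.   -0.48  0.  ]
7 [-0.04 -0.48  0.  ]
```

Emit:
{"name": "play_rows", "arguments": {"steps": [{"turn":[0.06,-0.05,0.06],"travel":[0.47,-0.05,0.02],"gripper":1},{"turn":[0,0,0],"travel":[0.44,-0.18,0.02],"gripper":1},{"turn":[0,0,0],"travel":[0.39,-0.27,0.02],"gripper":1},{"turn":[0,0,0],"travel":[0.31,-0.36,0.02],"gripper":1}]}}

```text
time_s: 6.7
tool_pos: [0.5731, 0.0243, 0.0536]
tool_rot: [1.0, -0.001, 0.001, 0.002]
wrist_force: [0.5, -4.1, 3.0]
width: 0.0004
```

```bash
python3 plan.py .012 .001; python3 - <<'E'
from h import *
for n in("top","side"):
    p=capture(n);a=mark(p,(.526,.074));print(n,a[0],a[1]);
    if n=="side":cv2.imwrite("pics/s3.png",cv2.resize(p["frame"][130:265,155:315,::-1],None,fx=4.4,fy=4.4,interpolation=cv2.INTER_CUBIC))
E
```

```text
t 6.7 pos [0.5731 0.0243 0.0536] yaw -0.06 zt [ 0.001 -0.004 -1.   ] F [ 0.5 -4.1  3. ] w 0.0004 j [-0.04  0.61  1.71 -0.01  0.82  1.54]
off path mm 0.7689825133844321 s 0.0448 of 0.416 polar -46.5 dist 0.0685
turn fix units [ 0.05 -0.01 -0.01]
0 [ 0.2  -0.44  0.01]
1 [ 0.12 -0.46  0.01]
2 [ 0.   -0.48  0.01]
3 [-0.04 -0.48  0.  ]
4 [-0.04 -0.48  0.  ]
5 [-0.04 -0.48  0.  ]
6 [-0.12 -0.46  0.  ]
7 [-0.23 -0.42  0.  ]
top 0.0 0.0
side 63.419394265405465 0.9974272656231511
```

View pics/s3.png

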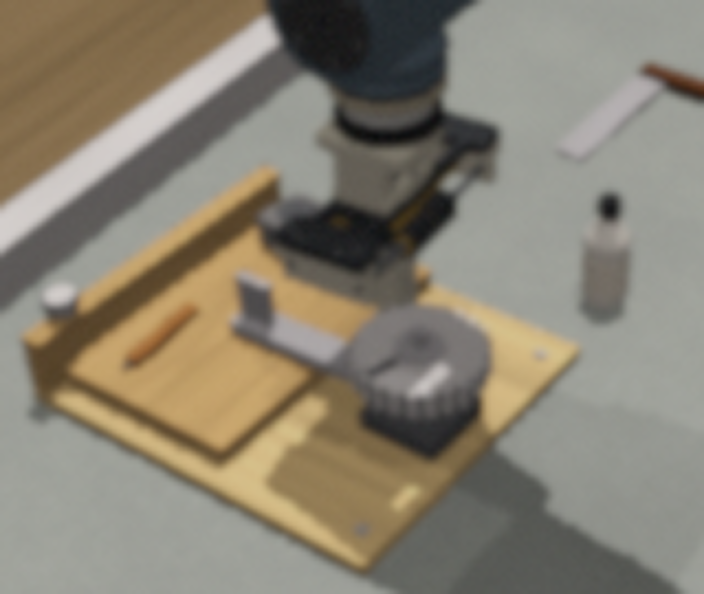

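The mark moved from about 10° to 63° over a 47 mm path, so it rolls without slip. Continuing round.

Emit:
{"name": "play_rows", "arguments": {"steps": [{"turn":[0.05,0,0],"travel":[0.2,-0.44,0.02],"gripper":1},{"turn":[0,0,0],"travel":[0.12,-0.46,0.02],"gripper":1},{"turn":[0,0,0],"travel":[0,-0.48,0.02],"gripper":1},{"turn":[0,0,0],"travel":[-0.04,-0.48,0.02],"gripper":1},{"turn":[0,0,0],"travel":[-0.04,-0.48,0.02],"gripper":1}]}}

```text
time_s: 7.3
tool_pos: [0.5865, 0.083, 0.0535]
tool_rot: [1.0, -0.0, 0.01, 0.0]
wrist_force: [4.9, -2.5, 0.0]
width: 0.0005
```

```bash
python3 plan.py .012 .001; python3 - <<'E'
from h import *
p=capture("side");a=mark(p,(.526,.074),.081);print(a[0],a[1]);
cv2.imwrite("pics/s4.png",cv2.resize(p["frame"][130:265,155:315,::-1],None,fx=4.4,fy=4.4,interpolation=cv2.INTER_CUBIC))
E
```

```text
t 7.3 pos [0.5865 0.083  0.0535] yaw -0.06 zt [ 0.02 -0.   -1.  ] F [ 4.9 -2.5  0. ] w 0.0005 j [ 0.06  0.63  1.67 -0.    0.82  1.64]
off path mm 2.532234822734733 s 0.1055 of 0.416 polar 8.4 dist 0.0612
turn fix units [ 0.   -0.23 -0.01]
0 [-0.15 -0.48  0.01]
1 [-0.13 -0.46  0.01]
2 [-0.23 -0.41  0.01]
3 [-0.33 -0.35  0.  ]
4 [-0.4  -0.26  0.  ]
5 [-0.45 -0.16  0.  ]
6 [-0.47 -0.05  0.  ]
7 [-0.48  0.04  0.  ]
103.64250290650128 0.7422922355577548
```

View pics/s4.png

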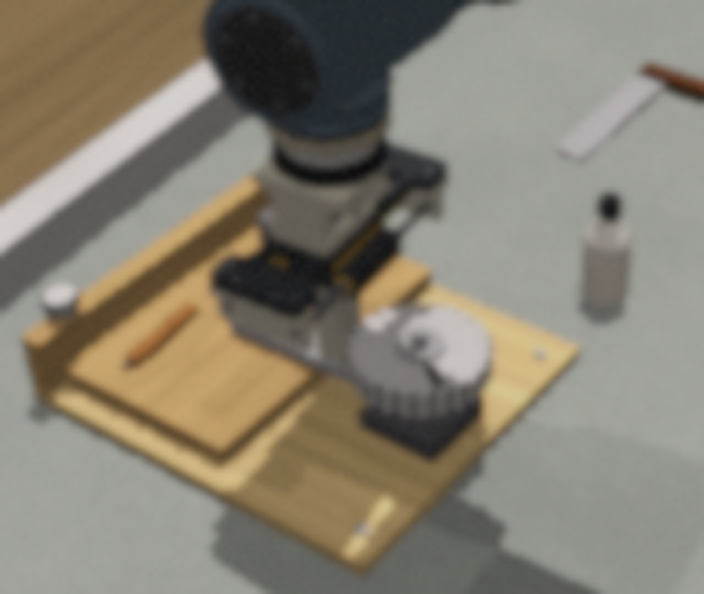

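```bash
cat >> h.py <<'E'
def mark2(p,axis=(.526,.074),h=.081):
    out=mark(p,axis,h)[2]; i=np.argmin(out); w=np.clip(out.min()+18-out,0,None)
    a=np.radians(np.arange(0,360,3)); z=(w*np.exp(1j*a)).sum()
    return "mark %.0f conc %.2f min %.0f med %.0f"%(np.degrees(np.angle(z))%360,abs(z)/w.sum(),out.min(),np.median(out))
def snap(n):
    p=capture("side");cv2.imwrite("pics/"+n,cv2.resize(p["frame"][130:265,155:315,::-1],None,fx=4.4,fy=4.4,interpolation=cv2.INTER_CUBIC)); return p
E
python3 - <<'E'
from h import *
print(mark2(capture("side")))
E
```

```text
mark 139 conc 1.00 min 85 med 146
```

Emit:
{"name": "play_rows", "arguments": {"steps": [{"turn":[0,-0.23,0],"travel":[-0.1,-0.48,0.02],"gripper":1},{"turn":[0,0,0],"travel":[-0.13,-0.46,0.02],"gripper":1},{"turn":[0,0,0],"travel":[-0.23,-0.41,0.02],"gripper":1},{"turn":[0,0,0],"travel":[-0.33,-0.35,0.02],"gripper":1},{"turn":[0,0,0],"travel":[-0.4,-0.26,0.02],"gripper":1}]}}

```text
time_s: 7.9
tool_pos: [0.5542, 0.1358, 0.0504]
tool_rot: [1.0, -0.0, 0.0, -0.001]
wrist_force: [0.4, 0.2, 0.8]
width: 0.0003
```

```bash
python3 plan.py .012 .001; python3 - <<'E'
from h import *
print(mark2(snap("s5.png")))
E
```

```text
t 7.9 pos [0.5542 0.1358 0.0504] yaw -0.01 zt [ 0.     0.001 -1.   ] F [0.4 0.2 0.8] w 0.0003 j [0.16 0.61 1.72 0.   0.81 1.73]
off path mm 1.3583733813946959 s 0.1711 of 0.416 polar 65.4 dist 0.0679
turn fix units [-0.01 -0.   -0.  ]
0 [-0.44 -0.16 -0.03]
1 [-0.48  0.   -0.03]
2 [-0.48  0.04 -0.03]
3 [-0.47  0.09  0.  ]
4 [-0.43  0.19  0.  ]
5 [-0.38  0.29  0.  ]
6 [-0.3   0.37  0.  ]
7 [-0.2   0.43  0.  ]
mark 5 conc 0.99 min 83 med 184
```

View pics/s5.png

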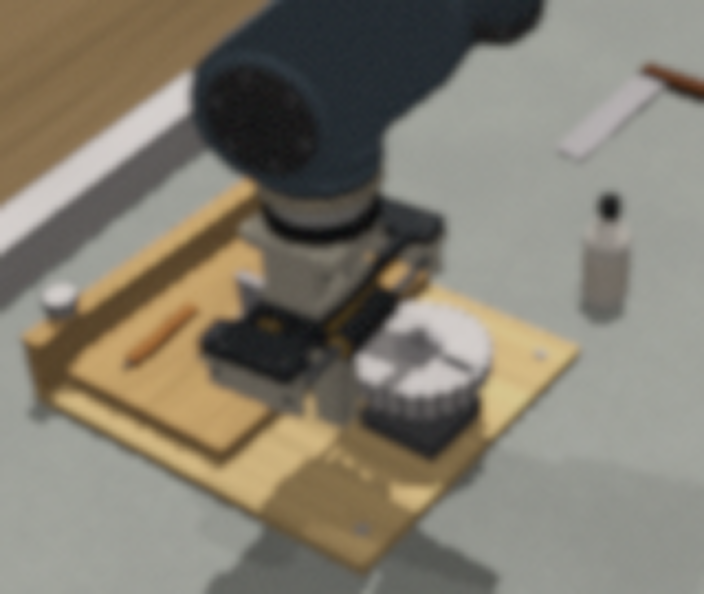

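The mark is now at (460,362), about 180°, so it slipped a little when the contact went light. I'll press somewhat harder.

Emit:
{"name": "play_rows", "arguments": {"steps": [{"turn":[0,0,0],"travel":[-0.46,0.0,-0.03],"gripper":1},{"turn":[0,0,0],"travel":[-0.48,0.08,0],"gripper":1},{"turn":[0,0,0],"travel":[-0.48,0.08,0],"gripper":1},{"turn":[0,0,0],"travel":[-0.46,0.14,0],"gripper":1},{"turn":[0,0,0],"travel":[-0.4,0.24,0],"gripper":1}]}}

```text
time_s: 8.45
tool_pos: [0.4929, 0.1291, 0.0515]
tool_rot: [1.0, 0.001, 0.002, -0.005]
wrist_force: [1.2, 1.4, -1.0]
width: 0.0004
```

```bash
python3 plan.py .012 .002; python3 - <<'E'
from h import *
print(mark2(snap("s6.png")))
E
```

```text
t 8.45 pos [0.4929 0.1291 0.0515] yaw 0.08 zt [ 0.004  0.009 -1.   ] F [ 1.2  1.4 -1. ] w 0.0004 j [0.16 0.52 1.89 0.01 0.73 1.72]
off path mm 4.784385632140948 s 0.2381 of 0.416 polar 121.0 dist 0.0643
turn fix units [-0.11 -0.04  0.02]
0 [-0.41  0.21 -0.02]
1 [-0.21  0.43 -0.02]
2 [-0.1   0.47 -0.02]
3 [0.01 0.48 0.  ]
4 [0.08 0.48 0.  ]
5 [0.08 0.48 0.  ]
6 [0.08 0.48 0.  ]
7 [0.14 0.46 0.  ]
mark 37 conc 0.42 min 24 med 54
```

View pics/s6.png

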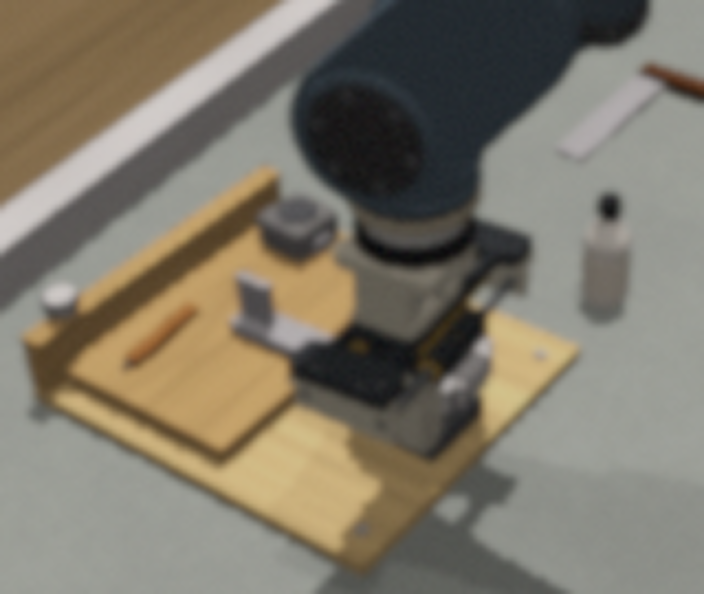

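Emit:
{"name": "play_rows", "arguments": {"steps": [{"turn":[-0.1,-0.04,0],"travel":[-0.3,0.35,-0.02],"gripper":1},{"turn":[0,0,0],"travel":[-0.2,0.43,-0.02],"gripper":1},{"turn":[0,0,0],"travel":[-0.1,0.47,0],"gripper":1},{"turn":[0,0,0],"travel":[0.01,0.48,0],"gripper":1}]}}

```text
time_s: 8.9
tool_pos: [0.4674, 0.0866, 0.0508]
tool_rot: [1.0, 0.001, -0.009, -0.001]
wrist_force: [-14.1, 6.4, 10.4]
width: 0.0004
```

```bash
python3 plan.py .012 .002; python3 - <<'E'
from h import *
print(mark2(snap("s7.png")))
p=capture("top");print(mark2(p));cv2.imwrite("pics/t7.png",cv2.resize(p["frame"][90:220,170:300,::-1],None,fx=4.6,fy=4.6,interpolation=cv2.INTER_CUBIC))
E
```

```text
t 8.9 pos [0.4674 0.0866 0.0508] yaw 0.07 zt [-0.019  0.002 -1.   ] F [-14.1   6.4  10.4] w 0.0004 j [0.08 0.49 1.96 0.01 0.72 1.65]
off path mm 0.558134600377178 s 0.292 of 0.416 polar 167.8 dist 0.0599
turn fix units [-0.02  0.22  0.01]
0 [ 0.1   0.48 -0.03]
1 [ 0.08  0.48 -0.03]
2 [ 0.09  0.47 -0.03]
3 [0.19 0.44 0.  ]
4 [0.29 0.38 0.  ]
5 [0.37 0.3  0.  ]
6 [0.43 0.21 0.  ]
7 [0.47 0.1  0.  ]
mark 249 conc 0.82 min 22 med 40
mark 246 conc 0.60 min 66 med 88
```

View pics/s7.png

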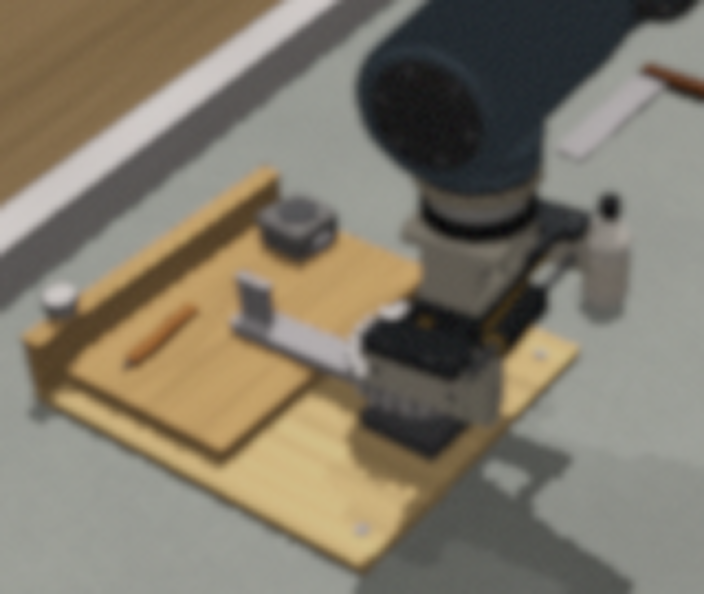

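View pics/t7.png

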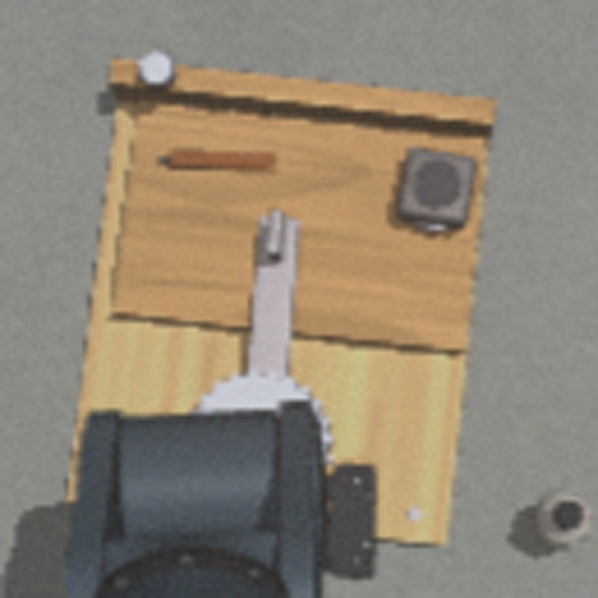

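Emit:
{"name": "play_rows", "arguments": {"steps": [{"turn":[0,0.22,0],"travel":[0.09,0.48,-0.03],"gripper":1},{"turn":[0,0,0],"travel":[0.08,0.48,-0.03],"gripper":1},{"turn":[0,0,0],"travel":[0.09,0.47,-0.03],"gripper":1},{"turn":[0,0,0],"travel":[0.19,0.44,0],"gripper":1}]}}

```text
time_s: 9.4
tool_pos: [0.4697, 0.0383, 0.051]
tool_rot: [1.0, 0.001, -0.01, -0.001]
wrist_force: [-6.2, 0.6, 4.5]
width: 0.0005
```

```bash
python3 plan.py .012 .002; python3 - <<'E'
from h import *
print(mark2(snap("s8.png")))
E
```

```text
t 9.4 pos [0.4697 0.0383 0.051 ] yaw 0.09 zt [-0.02   0.001 -1.   ] F [-6.2  0.6  4.5] w 0.0005 j [-0.02  0.48  1.97  0.    0.72  1.55]
off path mm 1.7403210890977299 s 0.3401 of 0.416 polar -147.6 dist 0.0667
turn fix units [-0.02  0.23  0.02]
0 [ 0.35  0.36 -0.03]
1 [ 0.37  0.3  -0.03]
2 [ 0.43  0.21 -0.03]
3 [0.47 0.1  0.  ]
4 [ 0.48 -0.01  0.  ]
5 [ 0.48 -0.08  0.  ]
6 [ 0.47 -0.1   0.  ]
7 [ 0.43 -0.21  0.  ]
mark 274 conc 0.96 min 63 med 129
```

View pics/s8.png

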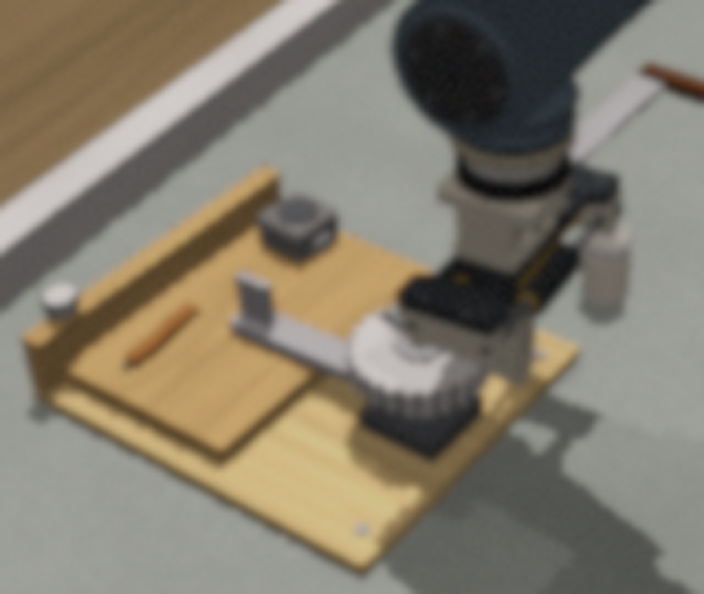

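Emit:
{"name": "play_rows", "arguments": {"steps": [{"turn":[0,0.23,0],"travel":[0.32,0.4,-0.02],"gripper":1},{"turn":[0,0,0],"travel":[0.37,0.3,-0.02],"gripper":1},{"turn":[0,0,0],"travel":[0.43,0.21,0],"gripper":1},{"turn":[0,0,0],"travel":[0.47,0.1,0],"gripper":1}]}}

```text
time_s: 9.85
tool_pos: [0.5048, 0.008, 0.051]
tool_rot: [1.0, 0.001, -0.007, 0.001]
wrist_force: [-4.9, -7.1, 4.9]
width: 0.0008
```

```bash
python3 plan.py .012 .002; python3 - <<'E'
from h import *
print(mark2(snap("s9.png")))
E
```

```text
t 9.85 pos [0.5048 0.008  0.051 ] yaw 0.08 zt [-0.014 -0.002 -1.   ] F [-4.9 -7.1  4.9] w 0.0008 j [-0.07  0.52  1.88 -0.    0.75  1.5 ]
off path mm 0.2273351743114808 s 0.3874 of 0.416 polar -107.8 dist 0.0694
turn fix units [0.02 0.16 0.02]
0 [ 0.48 -0.02 -0.03]
1 [ 0.48 -0.08 -0.03]
2 [ 0.47 -0.1  -0.03]
3 [ 0.43 -0.2   0.  ]
4 [ 0.37 -0.29  0.  ]
5 [ 0.29 -0.37  0.  ]
6 [ 0.2  -0.43  0.  ]
7 [ 0.09 -0.47  0.  ]
mark 209 conc 0.67 min 110 med 128
```

View pics/s9.png

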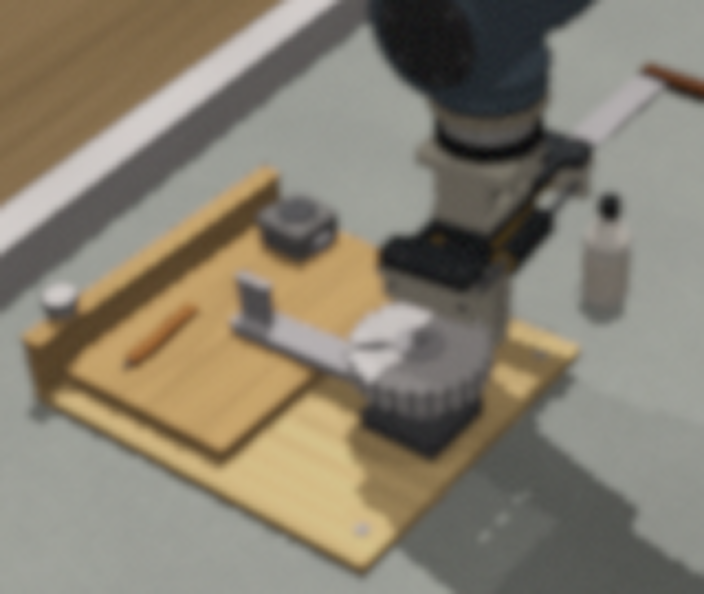

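```bash
python3 - <<'E'
from h import *
p=capture("side"); o=mark(p,(.526,.074),.083)[2]; print([(a,int(v)) for a,v in zip(range(0,360,3),o) if a<60 or a>310])
d=np.load("p.npz"); q={k:d["side"+k] for k in("frame","z_map","fovy","cx","cy","rvec","tvec")}
o=mark(q,(.526,.074),.08)[2]; print([(a,int(v)) for a,v in zip(range(0,360,3),o) if a<60 or a>310])
E
```

```text
[(0, 192), (3, 191), (6, 190), (9, 187), (12, 184), (15, 179), (18, 172), (21, 160), (24, 148), (27, 145), (30, 145), (33, 146), (36, 157), (39, 169), (42, 178), (45, 185), (48, 189), (51, 192), (54, 193), (57, 192), (312, 186), (315, 188), (318, 188), (321, 189), (324, 190), (327, 191), (330, 192), (333, 192), (336, 192), (339, 193), (342, 193), (345, 193), (348, 193), (351, 193), (354, 193), (357, 193)]
[(0, 152), (3, 142), (6, 133), (9, 132), (12, 136), (15, 145), (18, 156), (21, 166), (24, 173), (27, 180), (30, 182), (33, 184), (36, 185), (39, 185), (42, 185), (45, 185), (48, 185), (51, 185), (54, 185), (57, 185), (312, 182), (315, 183), (318, 184), (321, 185), (324, 185), (327, 185), (330, 186), (333, 186), (336, 186), (339, 185), (342, 184), (345, 183), (348, 180), (351, 176), (354, 170), (357, 162)]
```

The mark is at about 30°, against 9° at the start, so the wheel has done 381°. Starting the second turn.

Emit:
{"name": "play_rows", "arguments": {"steps": [{"turn":[0,0.16,0],"travel":[0.48,-0.05,-0.03],"gripper":1},{"turn":[0,0,0],"travel":[0.48,-0.08,-0.03],"gripper":1},{"turn":[0,0,0],"travel":[0.47,-0.1,0],"gripper":1},{"turn":[0,0,0],"travel":[0.43,-0.2,0],"gripper":1},{"turn":[0,0,0],"travel":[0.37,-0.29,0],"gripper":1},{"turn":[0,0,0],"travel":[0.29,-0.37,0],"gripper":1}]}}

```text
time_s: 10.55
tool_pos: [0.5701, 0.0238, 0.0515]
tool_rot: [1.0, 0.0, -0.001, 0.008]
wrist_force: [2.7, -7.2, 0.3]
width: 0.0005
```

```bash
python3 plan.py .012 .002; python3 - <<'E'
from h import *
print(mark2(snap("s10.png"),h=.083))
E
```

```text
t 10.55 pos [0.5701 0.0238 0.0515] yaw 0.02 zt [-0.003 -0.016 -1.   ] F [ 2.7 -7.2  0.3] w 0.0005 j [-0.03  0.61  1.72 -0.02  0.82  1.55]
off path mm 1.2268827492941197 s 0.0423 of 0.416 polar -48.7 dist 0.0668
turn fix units [0.18 0.03 0.  ]
0 [ 0.24 -0.4  -0.02]
1 [ 0.1  -0.47 -0.02]
2 [-0.01 -0.48 -0.02]
3 [-0.08 -0.48  0.  ]
4 [-0.08 -0.48  0.  ]
5 [-0.08 -0.48  0.  ]
6 [-0.14 -0.46  0.  ]
7 [-0.24 -0.41  0.  ]
mark 110 conc 1.00 min 88 med 120
```

View pics/s10.png

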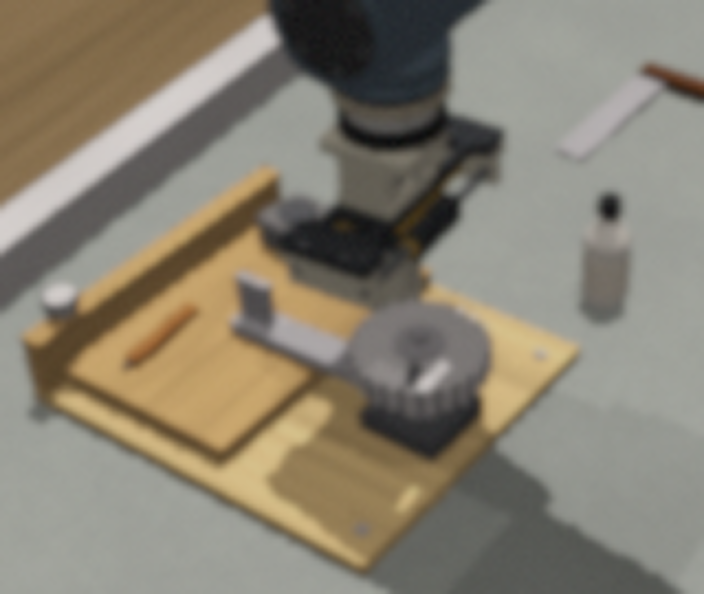

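Emit:
{"name": "play_rows", "arguments": {"steps": [{"turn":[0.18,0.03,0],"travel":[0.24,-0.42,-0.02],"gripper":1},{"turn":[0,0,0],"travel":[0.1,-0.47,-0.02],"gripper":1},{"turn":[0,0,0],"travel":[0,-0.48,0],"gripper":1},{"turn":[0,0,0],"travel":[-0.06,-0.48,0],"gripper":1},{"turn":[0,0,0],"travel":[-0.06,-0.48,0],"gripper":1}]}}

```text
time_s: 11.1
tool_pos: [0.5864, 0.0797, 0.0537]
tool_rot: [1.0, -0.001, 0.01, 0.002]
wrist_force: [7.3, -2.0, -6.1]
width: 0.0006
```

```bash
python3 plan.py .012 .002; python3 - <<'E'
from h import *
print(mark2(snap("s11.png"),h=.084))
E
```

```text
t 11.1 pos [0.5864 0.0797 0.0537] yaw -0.11 zt [ 0.021 -0.004 -1.   ] F [ 7.3 -2.  -6.1] w 0.0006 j [ 0.06  0.63  1.68 -0.01  0.82  1.64]
off path mm 2.3602608978167954 s 0.1022 of 0.416 polar 5.4 dist 0.0606
turn fix units [ 0.05 -0.24 -0.02]
0 [-0.17 -0.48  0.01]
1 [-0.14 -0.46  0.01]
2 [-0.24 -0.41  0.01]
3 [-0.33 -0.34  0.  ]
4 [-0.4  -0.25  0.  ]
5 [-0.45 -0.15  0.  ]
6 [-0.47 -0.04  0.  ]
7 [-0.48  0.06  0.  ]
mark 75 conc 0.72 min 121 med 143
```

View pics/s11.png

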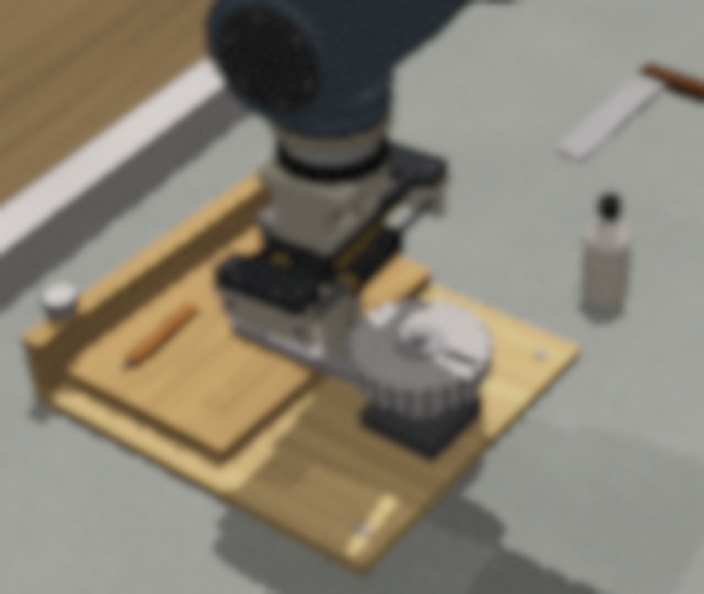

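The mark is at (462,363), about 180°, for 531° in total with roughly 190° to go. I'll press a bit more along the left side.

Emit:
{"name": "play_rows", "arguments": {"steps": [{"turn":[0.05,-0.24,0],"travel":[-0.14,-0.48,0.02],"gripper":1},{"turn":[0,0,0],"travel":[-0.18,-0.44,0.02],"gripper":1},{"turn":[0,0,0],"travel":[-0.28,-0.38,0.02],"gripper":1},{"turn":[0,0,0],"travel":[-0.36,-0.3,0],"gripper":1},{"turn":[0,0,0],"travel":[-0.43,-0.2,0],"gripper":1}]}}

```text
time_s: 11.65
tool_pos: [0.5577, 0.1286, 0.0541]
tool_rot: [1.0, -0.001, 0.008, -0.001]
wrist_force: [9.1, 8.7, -4.2]
width: 0.0006
```

```bash
python3 plan.py .012 .003; python3 - <<'E'
from h import *
print(mark2(snap("s12.png"),h=.084))
E
```

```text
t 11.65 pos [0.5577 0.1286 0.0541] yaw -0.14 zt [ 0.017  0.002 -1.   ] F [ 9.1  8.7 -4.2] w 0.0006 j [ 0.15  0.6   1.73 -0.    0.8   1.72]
off path mm 5.937418004493247 s 0.164 of 0.416 polar 59.8 dist 0.0631
turn fix units [-0.02 -0.19 -0.03]
0 [-0.34 -0.3   0.01]
1 [-0.48  0.02  0.01]
2 [-0.48  0.11  0.01]
3 [-0.47  0.13  0.  ]
4 [-0.43  0.21  0.  ]
5 [-0.37  0.3   0.  ]
6 [-0.29  0.38  0.  ]
7 [-0.19  0.44  0.  ]
mark 357 conc 0.99 min 93 med 186
```

View pics/s12.png

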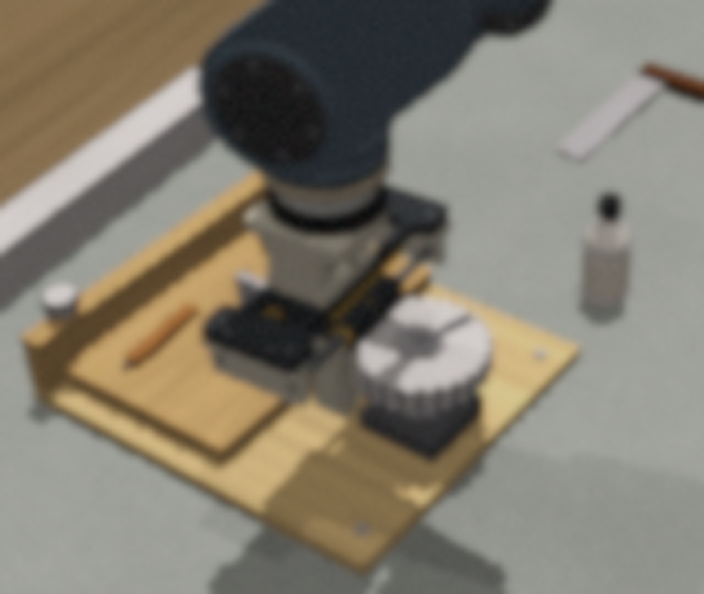

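The mark is at (462,325), about 240°, for 591° in total with about 130° to go.

Emit:
{"name": "play_rows", "arguments": {"steps": [{"turn":[0,-0.19,0],"travel":[-0.46,-0.14,0.02],"gripper":1},{"turn":[0,0,0],"travel":[-0.48,-0.01,0.02],"gripper":1},{"turn":[0,0,0],"travel":[-0.48,0.09,0],"gripper":1},{"turn":[0,0,0],"travel":[-0.48,0.1,0],"gripper":1},{"turn":[0,0,0],"travel":[-0.46,0.15,0],"gripper":1}]}}

```text
time_s: 12.2
tool_pos: [0.4972, 0.133, 0.0544]
tool_rot: [1.0, -0.001, 0.005, -0.006]
wrist_force: [2.0, 1.7, 0.0]
width: 0.0005
```

```bash
python3 plan.py .012 .003; python3 - <<'E'
from h import *
print(mark2(snap("s13.png"),h=.085))
p=capture("top");print(mark2(p));cv2.imwrite("pics/t13.png",cv2.resize(p["frame"][90:220,170:300,::-1],None,fx=4.6,fy=4.6,interpolation=cv2.INTER_CUBIC))
E
```

```text
t 12.2 pos [0.4972 0.133  0.0544] yaw -0.13 zt [ 0.01   0.012 -1.   ] F [2.  1.7 0. ] w 0.0005 j [0.17 0.52 1.88 0.02 0.73 1.73]
off path mm 3.611530683811438 s 0.2319 of 0.416 polar 116.0 dist 0.0656
turn fix units [-0.14 -0.11 -0.03]
0 [-0.39  0.23  0.02]
1 [-0.23  0.42  0.02]
2 [-0.12  0.46  0.02]
3 [-0.01  0.48  0.  ]
4 [0.1  0.48 0.  ]
5 [0.12 0.48 0.  ]
6 [0.12 0.48 0.  ]
7 [0.13 0.46 0.  ]
mark 34 conc 0.45 min 23 med 58
mark 150 conc 0.74 min 56 med 76
```

View pics/s13.png

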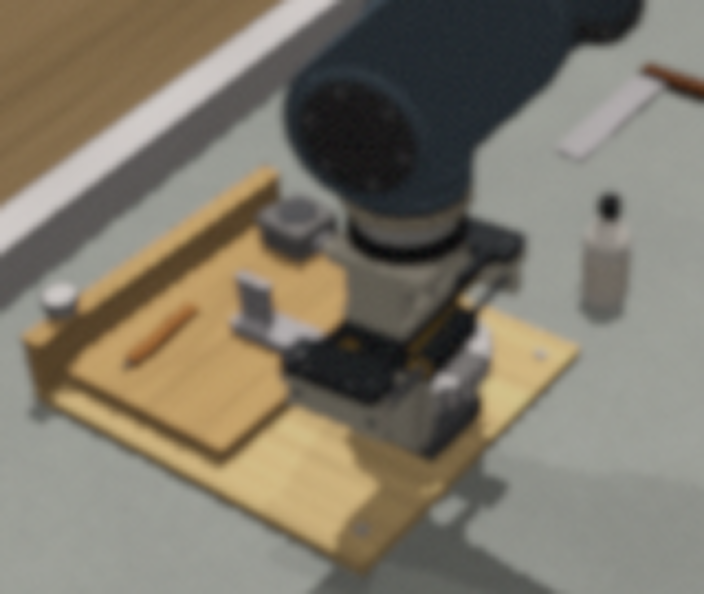

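View pics/t13.png

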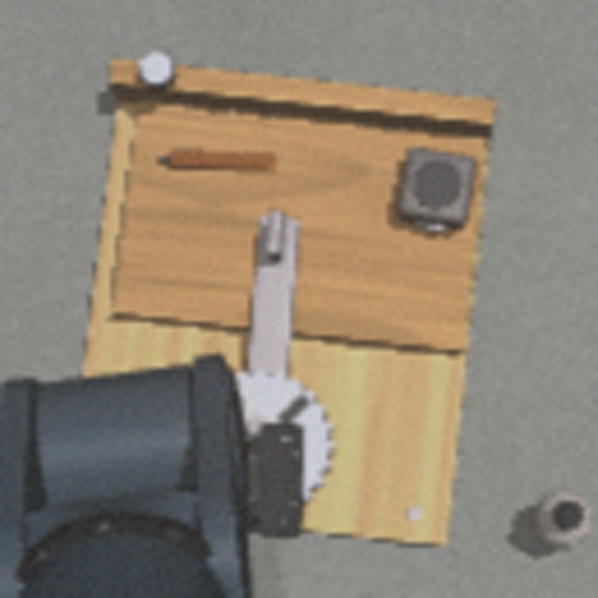

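In the top view the mark is at (295,407), or −44°, so the total is about 664°. About 56° remains.

Emit:
{"name": "play_rows", "arguments": {"steps": [{"turn":[-0.14,-0.11,0],"travel":[-0.35,0.32,0.02],"gripper":1},{"turn":[0,0,0],"travel":[-0.23,0.42,0.02],"gripper":1},{"turn":[0,0,0],"travel":[-0.12,0.46,0],"gripper":1},{"turn":[0,0,0],"travel":[-0.01,0.48,0],"gripper":1},{"turn":[0,0,0],"travel":[0.06,0.4,0],"gripper":1}]}}

```text
time_s: 12.8
tool_pos: [0.4669, 0.0842, 0.0524]
tool_rot: [1.0, -0.002, -0.016, -0.002]
wrist_force: [-16.4, 4.9, 10.4]
width: 0.0006
```

```bash
python3 plan.py .012 .003; python3 - <<'E'
from h import *
print(mark2(snap("s14.png"),h=.085))
p=capture("top");print(mark2(p,h=.086));cv2.imwrite("pics/t14.png",cv2.resize(p["frame"][90:220,170:300,::-1],None,fx=4.6,fy=4.6,interpolation=cv2.INTER_CUBIC))
E
```

```text
t 12.8 pos [0.4669 0.0842 0.0524] yaw -0.23 zt [-0.031  0.003 -0.999] F [-16.4   4.9  10.4] w 0.0006 j [0.08 0.49 1.95 0.01 0.74 1.65]
off path mm 1.135635568843519 s 0.2943 of 0.416 polar 170.3 dist 0.06
turn fix units [-0.04  0.36 -0.05]
0 [ 0.17  0.48 -0.01]
1 [ 0.12  0.48 -0.01]
2 [ 0.15  0.46 -0.01]
3 [0.25 0.41 0.  ]
4 [0.34 0.34 0.  ]
5 [0.41 0.25 0.  ]
6 [0.46 0.15 0.  ]
7 [0.48 0.04 0.  ]
mark 252 conc 0.88 min 21 med 42
mark 253 conc 0.65 min 65 med 86
```

View pics/t14.png

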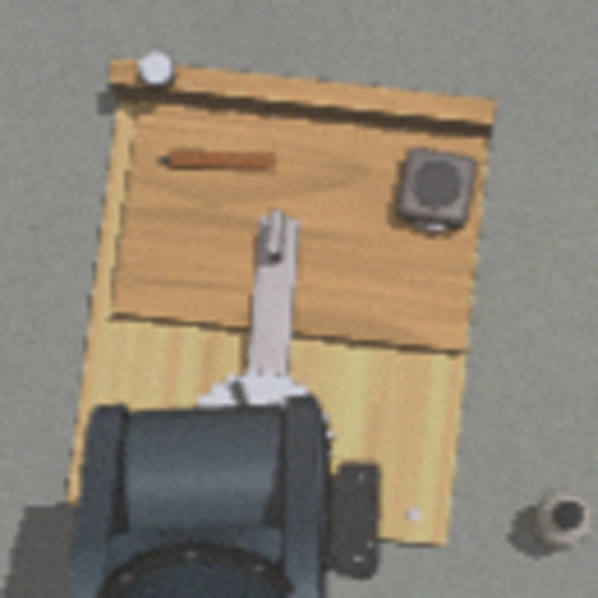

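View pics/s14.png

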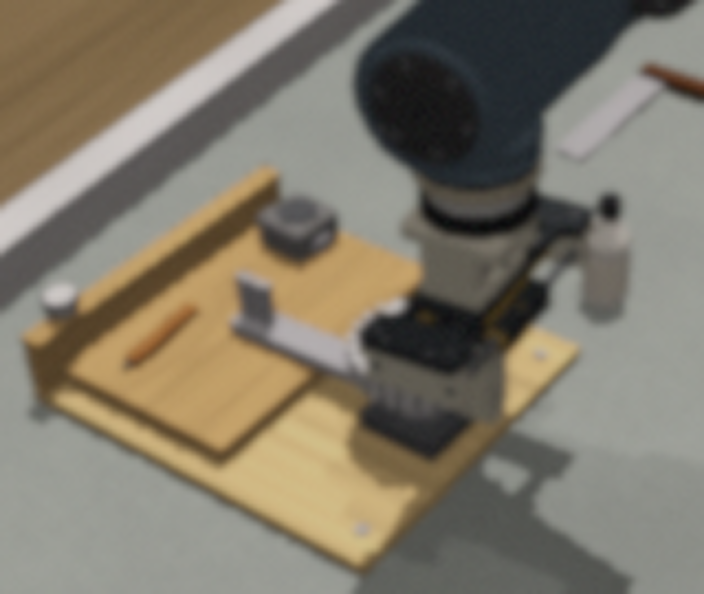

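The mark is at (238,393), about 21° against 12° at the start, so the total is about 729°, or 2.02 turns. The bar hasn't moved. Withdrawing and moving over to the tab's right side.

Emit:
{"name": "play_rows", "arguments": {"steps": [{"turn":[0,0,0],"travel":[-0.6,0,0],"gripper":1},{"turn":[0,0.36,0.05],"travel":[-0.6,0,0],"gripper":1},{"turn":[0,0,0],"travel":[0,0,-1],"gripper":1},{"turn":[0,0,0],"travel":[0,0,-1],"gripper":1},{"turn":[0,0,0],"travel":[0,0,-1],"gripper":1},{"turn":[0,0,0],"travel":[0,0,-1],"gripper":1},{"turn":[0,0,0],"travel":[0,0,0],"gripper":1}]}}

```text
time_s: 13.6
tool_pos: [0.4341, 0.0819, 0.1556]
tool_rot: [1.0, -0.006, -0.004, 0.0]
wrist_force: [0.1, -0.5, -0.4]
width: 0.001
```

```bash
python3 - <<'E'
from h import *
st()
print(mark2(snap("s15.png"),h=.086))
E
```

```text
t 13.6 pos [0.4341 0.0819 0.1556] yaw -0.67 zt [-0.009 -0.001 -1.   ] F [ 0.1 -0.5 -0.4] w 0.001 j [ 0.08  0.25  1.98 -0.    0.93  1.66]
mark 17 conc 1.00 min 136 med 179
```

View pics/s15.png

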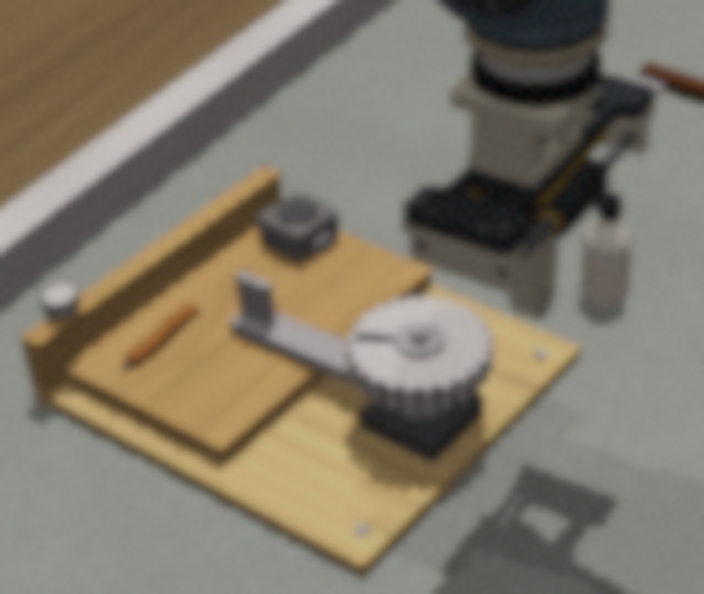

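```bash
python3 - <<'E'
from h import *
for n in("side","top"):
    p=capture(n); f,R,t=cal(p)
    hs=[]
    for rr in(.025,.03,.035,.04):
        for a in np.radians(range(40,350,10)):
            w=np.array([.526+rr*np.cos(a),.074+rr*np.sin(a),.085]);c=R@w+t
            u,v=int(round(f*c[0]/c[2]+p["cx"])),int(round(f*c[1]/c[2]+p["cy"]))
            if p["z_map"][v,u]>0: hs.append(unproj(p,u,v)[2])
    d=np.load("p.npz"); p={k:d[n+k] for k in("frame","z_map","fovy","cx","cy","rvec","tvec")}
    h0=[]
    for rr in(.025,.03,.035,.04):
        for a in np.radians(range(40,350,10)):
            w=np.array([.526+rr*np.cos(a),.074+rr*np.sin(a),.080]);c=R@w+t
            u,v=int(round(f*c[0]/c[2]+p["cx"])),int(round(f*c[1]/c[2]+p["cy"]))
            if p["z_map"][v,u]>0: h0.append(unproj(p,u,v)[2])
    print(n,np.median(hs),np.median(h0))
E
```

```text
side 0.08598094428967945 0.07996584615263297
top 0.09145559183592934 0.0801163745087313
```

Emit:
{"name": "play_rows", "arguments": {"steps": [{"turn":[0,0.1,-0.13],"travel":[1,0.1,0],"gripper":1},{"turn":[0,0,0],"travel":[1,0.28,0],"gripper":1},{"turn":[0,0,0],"travel":[1,0.28,0],"gripper":1},{"turn":[0,0,0],"travel":[1,0.28,0],"gripper":1},{"turn":[0,0,0],"travel":[1,0.28,0],"gripper":1},{"turn":[0,0,0],"travel":[1,0.28,0],"gripper":1},{"turn":[0,0,0],"travel":[1,0.28,0],"gripper":1},{"turn":[0,0,0],"travel":[1,0.28,0],"gripper":1}]}}

```text
time_s: 14.55
tool_pos: [0.6316, 0.0281, 0.1353]
tool_rot: [1.0, 0.0, -0.014, 0.001]
wrist_force: [-0.2, 1.2, -0.6]
width: 0.0006
```

The side view has the wheel top rising from 80.0 to 86.0 mm, which is two turns at 3 mm each. The top reading was blocked by the arm. Now down beside the tab.

Emit:
{"name": "play_rows", "arguments": {"steps": [{"turn":[0,0.3,0],"travel":[0.85,0.1,0],"gripper":1},{"turn":[0,0,0],"travel":[0.8,0.1,0],"gripper":1},{"turn":[0,0,0],"travel":[0,0,0],"gripper":1}]}}

```text
time_s: 14.85
tool_pos: [0.6743, 0.0216, 0.1273]
tool_rot: [1.0, -0.0, -0.004, 0.001]
wrist_force: [0.2, 0.3, -0.3]
width: 0.0005
```

```bash
python3 plan.py .012 .003|head -3
```

```text
t 14.85 pos [0.6743 0.0216 0.1273] yaw -0.05 zt [-0.009 -0.003 -1.   ] F [ 0.2  0.3 -0.3] w 0.0005 j [-0.04  0.67  1.37 -0.    1.11  1.54]
off path mm 94.6213117507627 s 0.067 of 0.416 polar -19.5 dist 0.1573
turn fix units [ 0.03  0.1  -0.01]
```

Emit:
{"name": "play_rows", "arguments": {"steps": [{"turn":[0.03,0.1,0],"travel":[-0.1,-0.1,0.9],"gripper":1},{"turn":[0,0,0],"travel":[0,0,1],"gripper":1},{"turn":[0,0,0],"travel":[0,0,1],"gripper":1},{"turn":[0,0,0],"travel":[0,0,0],"gripper":1}]}}

```text
time_s: 15.25
tool_pos: [0.6669, 0.0244, 0.0469]
tool_rot: [1.0, -0.0, -0.004, -0.0]
wrist_force: [-0.1, 0.1, 0.8]
width: 0.0005
```

```bash
python3 plan.py .012 .003|head -3;python3 -c "
from h import *
snap('s16.png')"
```

```text
t 15.25 pos [0.6669 0.0244 0.0469] yaw -0.06 zt [-0.008  0.    -1.   ] F [-0.1  0.1  0.8] w 0.0005 j [-0.03  0.76  1.43 -0.    0.96  1.54]
off path mm 86.75210142329695 s 0.067 of 0.416 polar -19.4 dist 0.1494
turn fix units [-0.    0.09 -0.01]
```

View pics/s16.png

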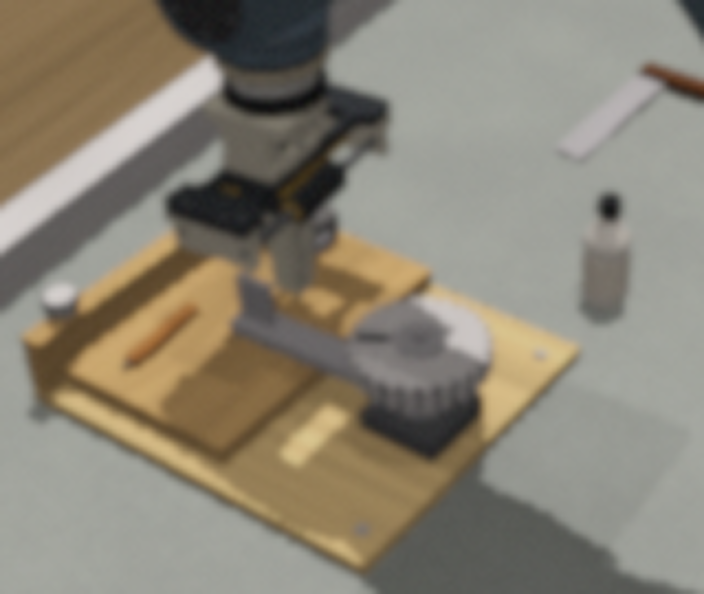

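The finger is beside the tab but only 3 mm above the bar. I'll raise it, then close in on the tab.

Emit:
{"name": "play_rows", "arguments": {"steps": [{"turn":[0,0.09,0],"travel":[0.2,0,-0.36],"gripper":1},{"turn":[0,0,0],"travel":[0,-0.6,0],"gripper":1},{"turn":[0,0,0],"travel":[0,-0.16,0],"gripper":1}]}}

```text
time_s: 15.6
tool_pos: [0.6744, 0.0444, 0.0618]
tool_rot: [1.0, -0.001, 0.003, -0.0]
wrist_force: [-1.2, 0.6, 0.2]
width: 0.0002
```

Emit:
{"name": "play_rows", "arguments": {"steps": [{"turn":[0,0,0],"travel":[0,-0.16,0],"gripper":1},{"turn":[0,0,0],"travel":[0,-0.16,0],"gripper":1}]}}

```text
time_s: 15.8
tool_pos: [0.675, 0.0536, 0.0633]
tool_rot: [1.0, -0.0, 0.004, 0.0]
wrist_force: [-0.1, -2.0, -1.3]
width: 0.0005
```

```bash
cat > st.py <<'E'
from h import *
s=st(); C=np.array([.526,.074]); d=s["tool_pos"][:2]-C
from scipy.spatial.transform import Rotation as Ro
M=Ro.from_quat(s["tool_rot"]).as_matrix()
y=np.arctan2(M[1,0],M[0,0]); c,sn=np.cos(y),np.sin(y)
print("in tool-yaw frame rel axis",np.round([c*d[0]+sn*d[1],-sn*d[0]+c*d[1]],4),"implied tab angle",np.degrees(np.arctan2(d[1],d[0])+np.arcsin(.0212/np.linalg.norm(d))).round(1))
T=np.array([[c,sn,0],[sn,-c,0],[0,0,-1.]])
print("tilt fix",(Ro.from_matrix(M.T@T).as_rotvec(degrees=True)/5).round(2))
E
python3 st.py
```

```text
t 15.8 pos [0.675  0.0536 0.0633] yaw -0.04 zt [ 0.008 -0.001 -1.   ] F [-0.1 -2.  -1.3] w 0.0005 j [ 0.01  0.75  1.41 -0.    0.98  1.58]
in tool-yaw frame rel axis [ 0.149  -0.0203] implied tab angle 0.3
tilt fix [ 0.01 -0.1  -0.  ]
```

Contact: 2 N at the tab, as expected. Swinging it round now, with the tool turning along with the bar.

Emit:
{"name": "play_rows", "arguments": {"steps": [{"turn":[0,-0.1,-1],"travel":[-0.05,-0.51,0.12],"gripper":1},{"turn":[0,0,-1],"travel":[0.05,-0.51,0.12],"gripper":1},{"turn":[0,0,-1],"travel":[0.05,-0.51,0.03],"gripper":1},{"turn":[0,0,-1],"travel":[0.05,-0.51,0.03],"gripper":1}]}}

```text
time_s: 16.2
tool_pos: [0.672, 0.1053, 0.0576]
tool_rot: [0.984, 0.178, 0.001, 0.001]
wrist_force: [0.7, -2.6, 0.4]
width: 0.0005
```

```bash
python3 st.py
```

```text
t 16.2 pos [0.672  0.1053 0.0576] yaw 20.54 zt [ 0.003 -0.002 -1.   ] F [ 0.7 -2.6  0.4] w 0.0005 j [ 0.09  0.76  1.4  -0.    0.98  1.3 ]
in tool-yaw frame rel axis [ 0.1477 -0.0219] implied tab angle 20.3
tilt fix [ 0.04 -0.02 -0.  ]
```

Tracking well, and the force is 2.7 N. Continuing.

Emit:
{"name": "play_rows", "arguments": {"steps": [{"turn":[0.04,0,-1],"travel":[0.02,-0.52,0.03],"gripper":1},{"turn":[0,0,-1],"travel":[0.05,-0.51,0.03],"gripper":1},{"turn":[0,0,-1],"travel":[0.05,-0.51,0.03],"gripper":1},{"turn":[0,0,-1],"travel":[0.05,-0.51,0.03],"gripper":1},{"turn":[0,0,-1],"travel":[0.05,-0.51,0.03],"gripper":1},{"turn":[0,0,-1],"travel":[0.05,-0.51,0.03],"gripper":1}]}}

```text
time_s: 16.8
tool_pos: [0.6367, 0.1757, 0.0555]
tool_rot: [0.899, 0.437, 0.004, 0.002]
wrist_force: [1.3, -1.9, 1.2]
width: 0.0005
```

```bash
python3 st.py
```

```text
t 16.8 pos [0.6367 0.1757 0.0555] yaw 51.85 zt [ 0.008  0.    -1.   ] F [ 1.3 -1.9  1.2] w 0.0005 j [ 0.2   0.73  1.46 -0.    0.94  0.87]
in tool-yaw frame rel axis [ 0.1484 -0.0243] implied tab angle 50.7
tilt fix [ 0.07 -0.06 -0.  ]
```

Emit:
{"name": "play_rows", "arguments": {"steps": [{"turn":[0.07,-0.06,-0.9],"travel":[0.03,-0.54,0],"gripper":1},{"turn":[0,0,-0.95],"travel":[0.05,-0.52,0],"gripper":1},{"turn":[0,0,-1],"travel":[0.05,-0.52,0],"gripper":1},{"turn":[0,0,-1],"travel":[0.05,-0.51,0],"gripper":1},{"turn":[0,0,-1],"travel":[0.05,-0.51,0],"gripper":1}]}}

```text
time_s: 17.3
tool_pos: [0.5819, 0.2139, 0.0564]
tool_rot: [0.782, 0.624, 0.001, 0.001]
wrist_force: [1.2, -2.2, -0.9]
width: 0.0003
```

```bash
python3 st.py; python3 - <<'E'
from h import *
snap("s17.png")
p=capture("top");cv2.imwrite("pics/t17.png",cv2.resize(p["frame"][90:220,170:300,::-1],None,fx=4.6,fy=4.6,interpolation=cv2.INTER_CUBIC))
E
```

```text
t 17.3 pos [0.5819 0.2139 0.0564] yaw 77.2 zt [ 0.004 -0.001 -1.   ] F [ 1.2 -2.2 -0.9] w 0.0003 j [ 0.28  0.67  1.58 -0.    0.89  0.5 ]
in tool-yaw frame rel axis [ 0.1488 -0.0235] implied tab angle 76.3
tilt fix [ 0.04 -0.   -0.  ]
```

View pics/s17.png

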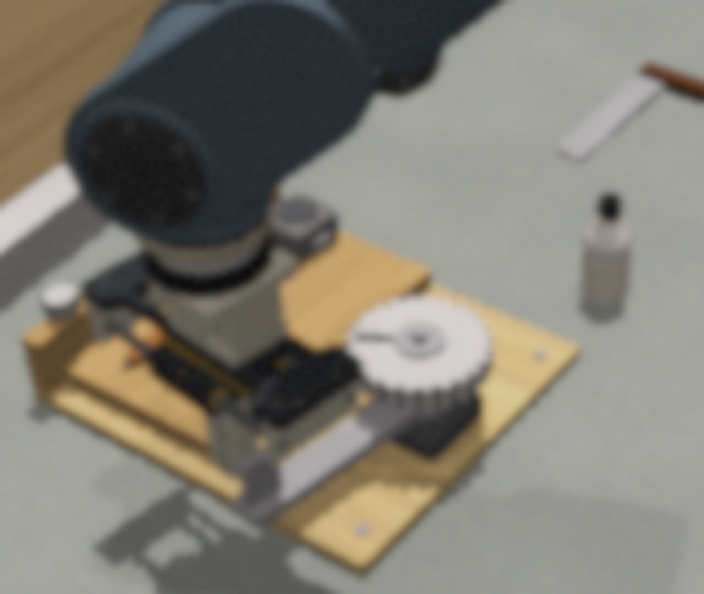

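View pics/t17.png

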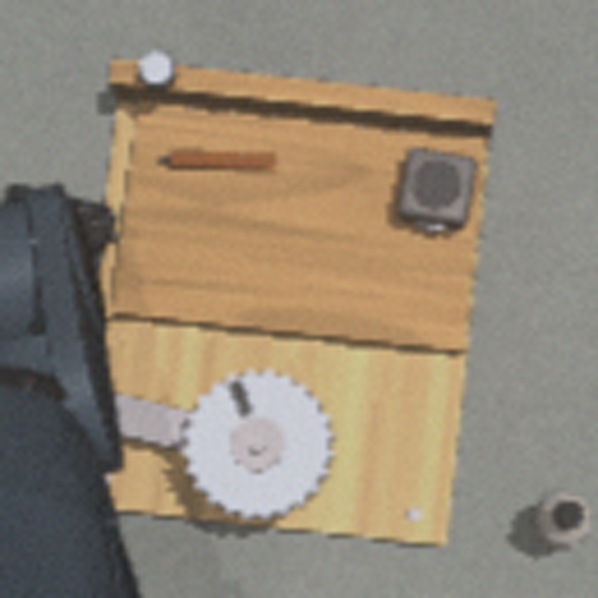

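The bar is at about 77° world. The jig yaw is about −5.5°, so the quarter turn is at about 85° and the stop at about 86°. Two smaller rows next.

Emit:
{"name": "play_rows", "arguments": {"steps": [{"turn":[0.04,0,-0.8],"travel":[0.04,-0.42,0],"gripper":1},{"turn":[0,0,-0.5],"travel":[0.02,-0.28,0],"gripper":1}]}}

```text
time_s: 17.6
tool_pos: [0.5658, 0.2192, 0.057]
tool_rot: [0.746, 0.665, 0.001, 0.0]
wrist_force: [1.6, 0.6, -1.8]
width: 0.0003
```

```bash
python3 st.py
```

```text
t 17.6 pos [0.5658 0.2192 0.057 ] yaw 83.44 zt [ 0.001  0.001 -1.   ] F [ 1.6  0.6 -1.8] w 0.0003 j [0.29 0.65 1.62 0.   0.87 0.41]
in tool-yaw frame rel axis [ 0.1488 -0.0229] implied tab angle 82.8
tilt fix [ 0.02 -0.01 -0.  ]
```

Emit:
{"name": "play_rows", "arguments": {"steps": [{"turn":[0,0,-0.3],"travel":[0.02,-0.2,0],"gripper":1},{"turn":[0,0,0],"travel":[0,-0.12,0],"gripper":1}]}}

```text
time_s: 17.8
tool_pos: [0.5585, 0.2207, 0.0573]
tool_rot: [0.738, 0.674, 0.001, 0.001]
wrist_force: [1.9, -0.4, -1.5]
width: 0.0001
```

```bash
python3 st.py
```

```text
t 17.8 pos [0.5585 0.2207 0.0573] yaw 84.8 zt [ 0.003  0.001 -1.   ] F [ 1.9 -0.4 -1.5] w 0.0001 j [0.3  0.64 1.64 0.   0.86 0.39]
in tool-yaw frame rel axis [ 0.149  -0.0191] implied tab angle 85.6
tilt fix [ 0.03 -0.02 -0.  ]
```

Withdrawing from the tab, then up, then checking.

Emit:
{"name": "play_rows", "arguments": {"steps": [{"turn":[0,0,0],"travel":[0,0.5,0],"gripper":1},{"turn":[0,0,0],"travel":[0,0.5,0],"gripper":1},{"turn":[0,0,0],"travel":[0,0,-1],"gripper":1},{"turn":[0,0,0],"travel":[0,0,-1],"gripper":1},{"turn":[0,0,0],"travel":[0,0,-1],"gripper":1},{"turn":[0,0,0],"travel":[0,0,-1],"gripper":1},{"turn":[0,0,0],"travel":[0,0,-1],"gripper":1},{"turn":[0,0,0],"travel":[0,0,-1],"gripper":1}]}}

```text
time_s: 18.6
tool_pos: [0.5829, 0.2168, 0.2092]
tool_rot: [0.745, 0.667, -0.003, -0.002]
wrist_force: [0.8, 0.8, 1.2]
width: 0.0006
```

Emit:
{"name": "play_rows", "arguments": {"steps": [{"turn":[0,0,0],"travel":[-1,0.2,-0.5],"gripper":1},{"turn":[0,0,0],"travel":[-1,0.2,-0.5],"gripper":1},{"turn":[0,0,0],"travel":[-1,0.5,-0.5],"gripper":1},{"turn":[0,0,0],"travel":[-1,0.5,0],"gripper":1},{"turn":[0,0,0],"travel":[-1,0.5,0],"gripper":1},{"turn":[0,0,0],"travel":[-1,0,0],"gripper":1},{"turn":[0,0,0],"travel":[-1,0,0],"gripper":1},{"turn":[0,0,0],"travel":[-1,0,0],"gripper":1}]}}

```text
time_s: 19.4
tool_pos: [0.6095, 0.0073, 0.2534]
tool_rot: [0.75, 0.661, 0.001, -0.001]
wrist_force: [-0.7, -0.0, -0.8]
width: 0.0001
```

Emit:
{"name": "play_rows", "arguments": {"steps": [{"turn":[0,0,0],"travel":[-1,0,0],"gripper":1},{"turn":[0,0,0],"travel":[-1,0,0],"gripper":1},{"turn":[0,0,0],"travel":[-1,0,0],"gripper":1},{"turn":[0,0,0],"travel":[-1,0,0],"gripper":1},{"turn":[0,0,0],"travel":[-1,0,0],"gripper":1},{"turn":[0,0,0],"travel":[-1,0,0],"gripper":1},{"turn":[0,0,0],"travel":[-1,0,0],"gripper":1},{"turn":[0,0,0],"travel":[0,0,0],"gripper":1}]}}

```text
time_s: 20.2
tool_pos: [0.584, -0.177, 0.2534]
tool_rot: [0.758, 0.652, 0.0, -0.002]
wrist_force: [0.3, 0.5, 0.2]
width: 0.0005
```

```bash
python3 st.py; python3 - <<'E'
from h import *
C=np.array([.526,.074])
for n in("top","side"):
    p=capture(n); print(n,mark2(p,h=.086)); save(p,n+"_end.png")
    if n=="top":cv2.imwrite("pics/t18.png",cv2.resize(p["frame"][90:220,170:300,::-1],None,fx=4.6,fy=4.6,interpolation=cv2.INTER_CUBIC))
    else:cv2.imwrite("pics/s18.png",cv2.resize(p["frame"][130:265,155:315,::-1],None,fx=4.4,fy=4.4,interpolation=cv2.INTER_CUBIC))
    for k in("bar","tape","pencil"):
        for r in silhouettes(k,p)[:1]:
            m=r["pixels"]; v,u=np.nonzero(m&(p["z_map"]>0)); X=unproj(p,u,v)
            print(k,round(r["confidence"],2),X.mean(0).round(4))
            if k=="bar":
                h=X[(X[:,2]>.055)&(np.linalg.norm(X[:,:2]-C,axis=1)>.12)]; a=h.mean(0)[:2]-C if len(h) else [1,0]
                print(" tab",len(h),h.mean(0).round(4),"ang",np.degrees(np.arctan2(a[1],a[0])))
                h=X[(abs(X[:,2]-.044)<.005)&(np.linalg.norm(X[:,:2]-C,axis=1)>.06)]
                if len(h):a=h.mean(0)[:2]-C;print(" bar ang",np.degrees(np.arctan2(a[1],a[0])))
E
```

```text
t 20.2 pos [ 0.584  -0.177   0.2534] yaw 81.45 zt [-0.002  0.004 -1.   ] F [0.3 0.5 0.2] w 0.0005 j [-0.37  0.43  1.44  0.    1.27 -0.22]
in tool-yaw frame rel axis [-0.2396 -0.0946] implied tab angle -72.3
tilt fix [-0.03 -0.04  0.  ]
top mark 21 conc 1.00 min 103 med 213
bar 0.73 [0.5349 0.1869 0.047 ]
 tab 33 [0.5381 0.22   0.078 ] ang 85.24747002917019
 bar ang 85.4374565557604
tape 0.59 [ 0.7105 -0.043   0.0588]
pencil 0.55 [0.7313 0.1112 0.0368]
side mark 17 conc 1.00 min 145 med 196
bar 0.85 [0.5329 0.1775 0.0476]
 tab 78 [0.5379 0.2223 0.0706] ang 85.42750223152574
 bar ang 86.05489219894353
tape 0.68 [ 0.7064 -0.0358  0.053 ]
pencil 0.63 [0.7315 0.1067 0.0369]
```

View pics/t18.png

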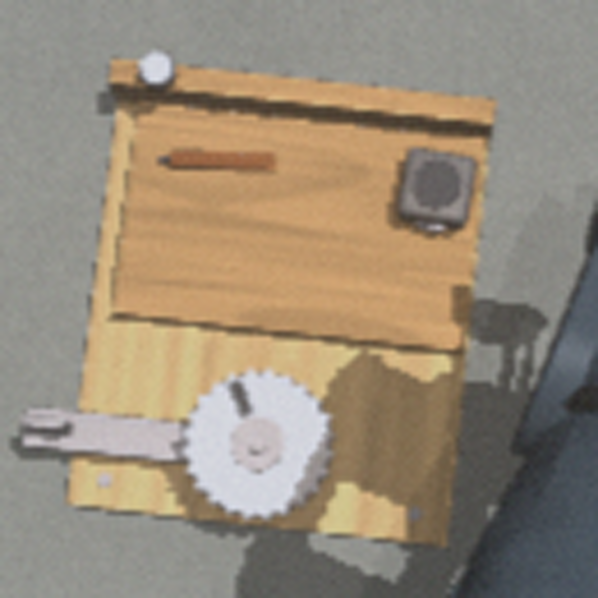

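View pics/s18.png

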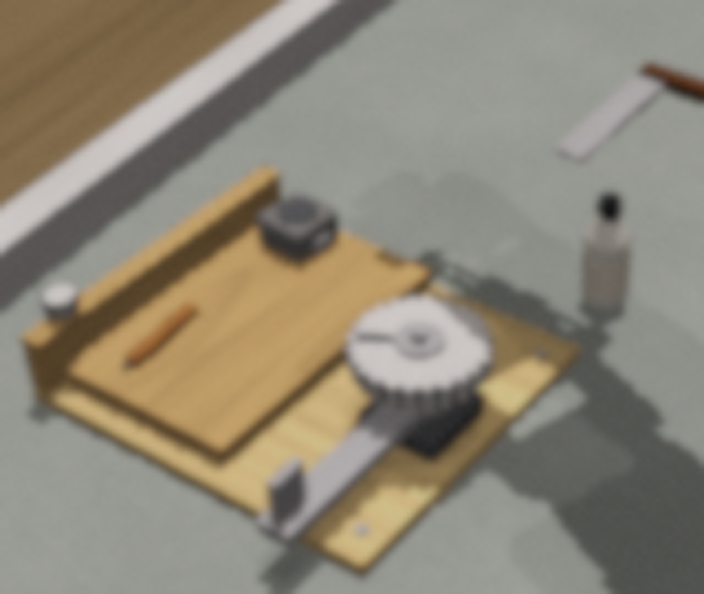

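Both views show the bar at about 85.4° world, which is about 91° in the jig frame. The mark is 8–9° past its start. The board, tape, pencil, thumbscrew and glue sit at the same pixels as before, and the arm is clear. Handing in.

```bash
python3 -c "
from plant import sign_off
print(sign_off())"
```

```text
the job is handed in; nothing more can be done
None
```

The board is free: I rolled the wheel about two turns anticlockwise, then pushed the bar a quarter turn to the left, and handed the job in at about 20 s. No verdict is reported.

- **Wheel:** Two orbits of the shut fingertip round the rim turned it about 728°, or 2.02 turns. The mark ended 8–9° past where it started in both views. The side camera showed the wheel top rise from 80.0 to 86.0 mm, which is two turns.
- **Slip:** The wheel slipped a little on the left side in the first orbit. I corrected for that by reading the mark before stopping.
- **Bar:** After the wheel was done, I pushed the tab round at about 2–3 N. The bar ended at about 85.4° in world axes, roughly 91° from the jig's x axis. That last figure rests on my jig-angle estimate of −5.5° (other fits gave about −5°). The bar lies clear of the board.
- **Everything else:** The board, tape, pencil, thumbscrew and glue looked unmoved in the last pictures. The measured tape and pencil positions agree with the first ones to within about 6 mm, which is network noise. I did not compare the screwdriver, square, clamp and jar at the end, but the fingers never went near them.
- **Finish:** The arm ended clear at about 0.25 m height with no contact force. The highest contact force I read was about 27 N, on first touching the rim.

One check failed: the top camera's reading of the wheel's height (91 mm) was blocked by the arm, so I discarded it.

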